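# Load a filing block into a jeweller's ratchet holder

### The arm

A 6-joint arm with a two-finger parallel gripper is mounted at the origin on the work surface. World frame = base frame: x ahead of the robot, y to its left, z up, the work surface at z = 0. Lengths are in mm, angles in rad, forces in N, time in s.
With the tool pointing down it reaches from about 275 to 750 mm from the base axis. Payload 10.2 kg.
Tool frame: the origin (TCP) lies on the centre line of the jaws, within the pads' length; the fingertips stand 8 mm ahead of it and the grasp point (between the pads) lies 11 mm behind it; x points along the fingers, y is the direction in which the jaws open and shut, and the axes are right-handed (so a half turn about x gives the same grasp; the last joint's range is limited). The gripper opens to 85 mm and grips with 20 to 120 N. Pads are 22 mm wide; open, the fingers measure 114 mm over their backs; the gripper's body (76 mm by 85 mm) begins 54 mm behind the grasp point. The pads swing forward as they close: fully open they stand 13 mm farther back than shut.
Start: joints at [-1.573, 0.313, 1.498, -0, 1.331, -0.223], TCP at [114.967, -512.263, 239.294] pointing down, gripper open.
Joint ranges: [-2.94, 2.94], [-0.97, 2.17], [0.19, 2.56], [-1.23, 4.37], [0.02, 3.11], [-2.88, 2.88]. Speed limits (rad/s): [2.39, 2.39, 3.01, 3.14, 3.14, 3.14].

### API

Orientations are given as a unit quaternion [w, x, y, z].
In Python, from rig import ctrl, vision, workorder gives the robot as it stands. The module is installed in compiled form; this text tells all that it offers.
- The arm moves only by the shell command python3 -m jog 'ROWS' [OPENING] [FORCE]. ROWS is JSON, a list that holds one entry, the list of rows, each a list of 6 numbers: the shift along the tool's x, y, z in m, then the turn, a rotation vector about the tool's x, y, z in rad. A call has 1 to 12 rows; each row shifts and turns the commanded pose from where the row before left it, along the tool's axes as they then stand; what a row does not reach is not made up. A row lasts 1/8 s, in which the tool goes at most 62.5 mm and 10.7 degrees, less where a joint would pass 70% of its speed; a pose out of reach is approached as far as the arm can. A call is refused whole if a number of a shift passes 0.0625 or a number of a turn 0.188, either way. A call with a gripper value outside its range is refused whole. OPENING is the closure in counts, from 0 (fully open) to 255 (shut), set as the call begins (- or left out, the last holds). The fingers move at their own pace and stop on an object; FORCE is the grip in N (left out, the last holds). Time passes only in rows, so rows that do not move let the fingers close. It gives the time, the measured TCP pose, the force and the opening at its end, in the units of the state.
- ctrl.sense(): the state, without advancing time (a new reading comes with each control period).
- vision.capture(name): name is "scene" or "top" or "wrist"; returns a dict with "image" (400x640x3 uint8, red, green, blue), "mtx" (3x3 intrinsics, pixels), "R" (3x3) and "t" (3): a world point X has camera coordinates R X + t; the wrist camera has in their place "hand_eye" (4x4, takes a point from camera to tool coordinates, whose origin is the TCP and whose axes are the tool frame's). Camera axes: x right, y down, z forward; pixel columns grow to the right and rows downward; lengths in mm; the calibration is good to about 2 mm. A picture is of the moment at which its call begins: read the wrist's pose just before it. There is no depth.
- workorder.finish_job(): hands the job in, once; it reports no verdict.
The state is a dict: "time_s": time; "joints": joint angles; "dq": joint speeds; "tau": joint torques, N m; "eef_pos": TCP position; "ee_rot": TCP orientation; "force": force on the tool from outside, world axes, zero at the start; "wrist_torque": the same for the moment, N m; "grip_width": opening from 0.0 (shut) to 1.0 (fully open).
Only numpy, scipy, OpenCV 4.12 (cv2) and the standard library are available. Lean on these libraries where they do the work, as an engineer would, in place of code of your own. Each camera call takes 0.05 s, during which the arm holds its last target.

### The job

The empty block holder on the jeweller's bench has been left wound nearly shut. Tip its ratchet pawl up off the wheel before you turn anything, crank the wheel back until the jaw is fully open, hook the tongue of the grooved wooden filing block under the fixed lip and swing the block down flat on the bed. Then crank the wheel forward until the jaw is fully home over the block's nose, leave the pawl lying in the wheel's teeth again, let go of everything, and do not disturb the other things on the bench.

Things in the scene. Friction and masses are not known exactly. Their poses are not given: they have to be found in the camera images.
- holder: Fixed steel block holder. Origin: on the bench surface under the bed's centre. x runs along it (lip at -x, wheel at +x), y towards the pawl, z up; all holder coordinates below are in this frame, mm. Base plate 12 thick, x -88 to 255, y -40 to 40, plus a foot at the pawl (y to 135). The block is seated with its origin at (0, 0, 30), x axes alike; about 3 mm play along x.
- bed (a point): Centre of the bed's top face, holder (0, 0, 30). The bed is a rail 36 mm wide, from the end wall at x = -73 to a low kerb at x = 73 to 79 (top z = 38) that keeps the block from being slid in flat.
- lip (a point): Middle of the fixed lip's lower edge, holder (-61, 0, 47). The lip overhangs the bed by 12 mm from the end wall at x = -73; underside z = 47, top z = 58, 60 mm wide. The pocket under it is 38 mm wide between its cheeks and takes the block's tongue.
- axle (a point): Wheel's upright axis at the disc's top face, holder (166, 0, 74). The flat wheel is 144 mm across, 12 mm thick, with 20 saw teeth on its top face round the rim (radii 58 to 72, tips at z = 81).
- wheel (a joint): Wheel angle, rad: 0 = jaw fully home (stop), 2.7 = jaw fully open (stop); grows as it turns backward, anticlockwise from above. Stays where left; takes about 3 N at the handle. With the pawl in the teeth it turns only forward (clockwise, the pawl clicking over the teeth) and is blocked backward.
- crank (a point): Top centre of the wheel's upright wooden crank handle: 20 mm thick, 47 mm tall above the disc (top z = 121), on a 45 mm radius about the axle. In the holder's frame it lies at 150 degrees (from +x towards +y) plus the wheel angle: 150 when home, 305 when open. It can be pushed round with closed fingers.
- jaw (a joint): Travel of the sliding jaw, m, driven by the wheel, 0.0155 m per rad: 0 = fully home, 0.042 = fully open. The edge of the jaw's flat lip (50 mm wide, z 47 to 55) is at holder x = 58 mm + travel; home, it overlaps the block's nose.
- pawl (a joint): Pawl angle, rad: 0 = arm level; lying in the teeth it reads 0.0 to 0.16; grows as the arm lifts off the wheel, to a stop at 1.75. No spring: below about 0.87 it falls back into the teeth, beyond it falls over to the stop and stays there by itself.
- pawl_hinge (a point): Pawl's hinge, parallel to holder x, at holder (166, 112, 92), between two cheeks (30 mm over both, up to z = 104). The pawl is of steel, 14 mm wide: an arm 10 mm thick reaching 52 mm inward over the wheel's rim, and a thumb lever. Thrown over (1.75), the arm stands up, leaning 10 degrees outward; pushed back inward past the balance it drops into the teeth.
- pawl_lever (a point): End of the thumb lever, 8 mm thick, 65 mm long, that stands up from the pawl's hinge, leaning 20 degrees outward from the wheel while the pawl is down (end then at holder y = 134, z = 153). Pushing it outward lifts the arm.
- pawl_tooth (a point): Foot of the pawl's tooth, 46 mm from the hinge along the arm and 17.5 mm below the arm's middle line; upright on its +x side, slanted on the other, 2 to 8 mm wide.
- block: Loose hardwood filing block, 140 mm long, about 0.13 kg, with dark grooves across its top. Origin: centre of the underside; x along its length. Main part x -50 to +52 mm, 50 mm wide, 30 mm high. Tongue at the -x end, x -70 to -50, 30 mm wide, 10 mm thick, flush with the underside. Nose at the +x end, x +52 to +70, 50 mm wide, 14 mm high, flush with the underside.
- anvil_block: Bystander: square polished steel block, 80 x 80 x 22 mm; origin under its centre. Leave alone.
- hammer: Bystander: hammer with wooden handle, 240 mm long; origin at its middle on the bench. Leave alone.
- pliers: Bystander: pliers with pale handles, 180 mm long; origin at the pivot. Leave alone.
- bangle: Bystander: open white bangle, 74 mm across; origin at its centre. Leave alone.
- flux_jar: Bystander: amber jar, 56 mm across, 60 mm high; origin under its centre. Leave alone.
- plain_block: Bystander: plain pale wooden offcut, 110 x 50 x 20 mm, without tongue, nose or grooves; origin under its centre. Leave alone.
Things that resemble listed ones, but are neither listed nor needed, are in the scene too. What is meant by the block is not turquoise, and is the smaller of those in its own colour.

How it is judged (in metres and radians):
On the way, in this order (a step that is already met when the one before it is completed fails the run):
1. the pawl is lifted clear of the teeth while the wheel is still where it was (value of joint pawl above 0.3 rad and distance of crank from where it was at the start of the episode below 0.02 m), for 0.2 s.
2. the wheel is turned back until the jaw is open past the kerb (value of joint jaw above 0.026 m), for 0.2 s.
3. the block lies flat on the bed with its tongue under the lip, the jaw still open (x of block in the frame of holder between -0.006 and 0.006 m and y of block in the frame of holder between -0.008 and 0.008 m and z of block in the frame of holder between 0.026 and 0.034 m and angle between the x axis of block and the x axis of holder, either way round below 0.12 rad and angle between block's own z axis and vertical below 0.06 rad and value of joint jaw above 0.02 m), for 0.2 s.
4. the jaw is wound home over the block's nose (x of block in the frame of holder between -0.006 and 0.006 m and y of block in the frame of holder between -0.008 and 0.008 m and z of block in the frame of holder between 0.026 and 0.034 m and angle between the x axis of block and the x axis of holder, either way round below 0.12 rad and angle between block's own z axis and vertical below 0.06 rad and value of joint jaw below 0.005 m), for 0.2 s.
At the end, for the whole second after the job is handed in: The filing block lies flat in the holder (within 6 mm along, 8 mm across, 4 mm in height, 0.12 rad in direction and 0.06 rad of level), tongue under the lip; the jaw is within 5 mm of fully home over its nose; the pawl lies in the teeth (below 0.22 rad); wheel and block at rest (all of step 4 and value of joint pawl below 0.22 rad and linear speed of block below 0.02 m/s and velocity of joint wheel between -0.1 and 0.1 rad/s); the robot touches nothing.
It fails at once if one of the six bystanders is moved more than 30 mm (distance of any of anvil_block, hammer, pliers, bangle, flux_jar, plain_block from where it was at the start of the episode above 0.03 m).
It also fails if it takes over 67 s, if anything falls off the work surface, if the arm or the gripper's body presses on something with over 40 N, if the wrist force passes 120 N, or if a joint passes its speed limit or range.

## Working session

There is one attempt and no reset: what is moved stays moved. The work goes in short steps, Python scripts to look and compute and a shell command to move; the robot and the scene stay as the last step left them, time stands still between calls to the robot, and variables do not carry over. Pictures are saved under pics/ and viewed, and the job is handed in when it is done.

```bash
mkdir -p pics; ls
python3 - <<'E'
from rig import ctrl, vision
import cv2, numpy as np, pickle
s=ctrl.sense(); print(s)
for n in ("scene","top","wrist"):
    c=vision.capture(n); cv2.imwrite(f"pics/a_{n}.png",c["image"][:,:,::-1]); pickle.dump(c,open(f"pics/a_{n}.pkl","wb"))
    print(n,{k:np.round(v,3).tolist() for k,v in c.items() if k!="image"})
E
```

```text
pics
{'time_s': 0.0, 'joints': array([-1.57338538e+00,  3.13442615e-01,  1.49843812e+00, -9.06475307e-06,
        1.33102699e+00, -2.23400213e-01]), 'dq': array([-0.00134369, -0.00124082,  0.00075221, -0.00012277,  0.00026639,
       -0.0033516 ]), 'tau': array([ 2.76197723e-03, -4.12269759e+01, -2.59738469e+01, -4.48222306e-05,
        4.21507575e-03, -2.50346218e-06]), 'eef_pos': array([ 114.97262619, -511.99522913,  238.73846912]), 'ee_rot': array([ 0.07744844,  0.70285065,  0.0783731 , -0.70275199]), 'force': array([ 0.08065007, -0.5273637 , -0.81302331]), 'wrist_torque': array([-0.00012036, -0.00865558,  0.0384288 ]), 'grip_width': 0.9997612603633752}
scene {'mtx': [[375.365, 0.0, 316.133], [0.0, 375.365, 196.397], [0.0, 0.0, 1.0]], 'R': [[-0.622, 0.783, 0.0], [0.663, 0.527, -0.531], [-0.416, -0.331, -0.847]], 't': [296.776, -295.296, 1334.188]}
top {'mtx': [[436.603, 0.0, 314.803], [0.0, 436.603, 202.983], [0.0, 0.0, 1.0]], 'R': [[-0.022, -1.0, -0.019], [-0.999, 0.023, -0.045], [0.046, 0.018, -0.999]], 't': [40.525, 526.966, 1310.303]}
wrist {'mtx': [[293.016, 0.0, 318.719], [0.0, 293.016, 199.591], [0.0, 0.0, 1.0]], 'hand_eye': [[-0.001, -0.296, 0.955, -135.302], [1.0, -0.0, 0.001, 0.039], [-0.0, 0.955, 0.296, -77.408], [0.0, 0.0, 0.0, 1.0]]}
```

View pics/a_scene.png

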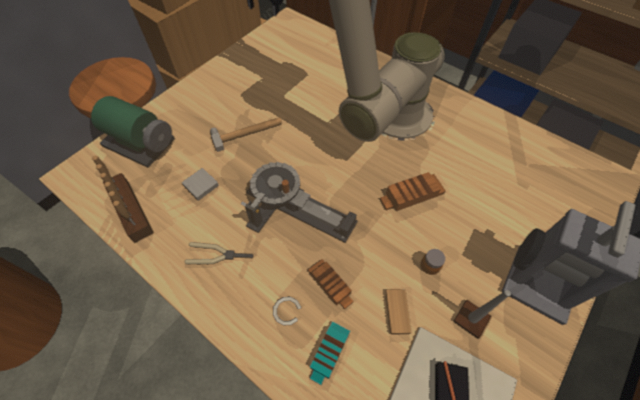

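View pics/a_top.png

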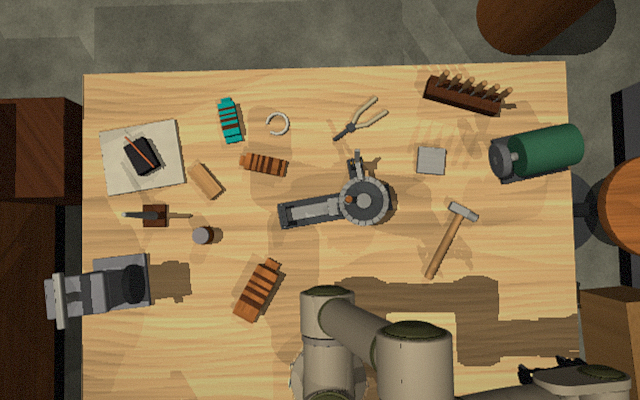

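View pics/a_wrist.png

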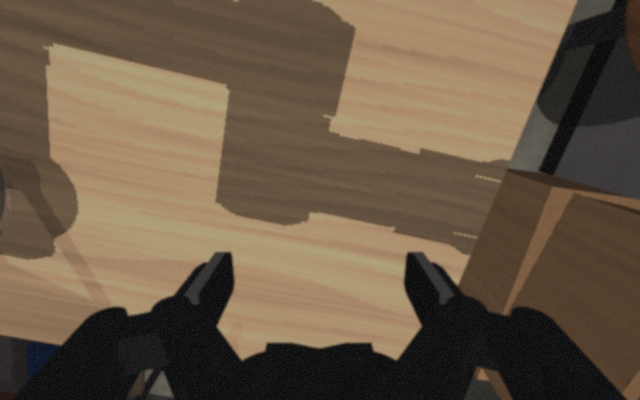

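```bash
cat > h.py <<'E'
import numpy as np, cv2, pickle
from scipy.spatial.transform import Rotation as Rot
def load(n): return pickle.load(open(n,'rb'))
def proj(c,X):
    X=np.atleast_2d(X); p=(c['R']@X.T).T+c['t']; q=(c['mtx']@p.T).T; return q[:,:2]/q[:,2:]
def ray(c,uv):
    d=np.linalg.inv(c['mtx'])@np.array([uv[0],uv[1],1.]); R=np.array(c['R']); return -R.T@np.array(c['t']), R.T@d
def onz(c,uv,z):
    o,d=ray(c,uv); return o+d*(z-o[2])/d[2]
def tri(c1,u1,c2,u2):
    o1,d1=ray(c1,u1);o2,d2=ray(c2,u2);d1/=np.linalg.norm(d1);d2/=np.linalg.norm(d2)
    s=np.linalg.lstsq(np.c_[d1,-d2],o2-o1,rcond=None)[0]
    a=o1+s[0]*d1;b=o2+s[1]*d2; return (a+b)/2,np.linalg.norm(a-b)
def crop(c,x0,y0,w,h,k,fn):
    im=c['image'][y0:y0+h,x0:x0+w,::-1]; im=cv2.resize(im,None,fx=k,fy=k,interpolation=cv2.INTER_CUBIC); cv2.imwrite(fn,im)
def wristcam(c,s):
    # build R,t for wrist
    T=np.eye(4); q=s['ee_rot']; T[:3,:3]=Rot.from_quat([q[1],q[2],q[3],q[0]]).as_matrix(); T[:3,3]=s['eef_pos']
    M=np.linalg.inv(T@np.array(c['hand_eye'])); d=dict(c); d['R']=M[:3,:3]; d['t']=M[:3,3]; return d
def snap(tag,names=("scene","top","wrist")):
    from rig import ctrl,vision
    out={}
    for n in names:
        s=ctrl.sense(); c=vision.capture(n)
        if n=='wrist': c=wristcam(c,s)
        pickle.dump(c,open(f'pics/{tag}_{n}.pkl','wb')); cv2.imwrite(f'pics/{tag}_{n}.png',c['image'][:,:,::-1]); out[n]=c
    return out
E
python3 - <<'E'
from h import *
t=load('pics/a_top.pkl'); s=load('pics/a_scene.pkl')
crop(t,200,80,210,160,3.8,'pics/a_topc.png')
crop(s,240,150,130,100,6,'pics/a_scc.png')
E
```

```text
(no output)
```

View pics/a_topc.png

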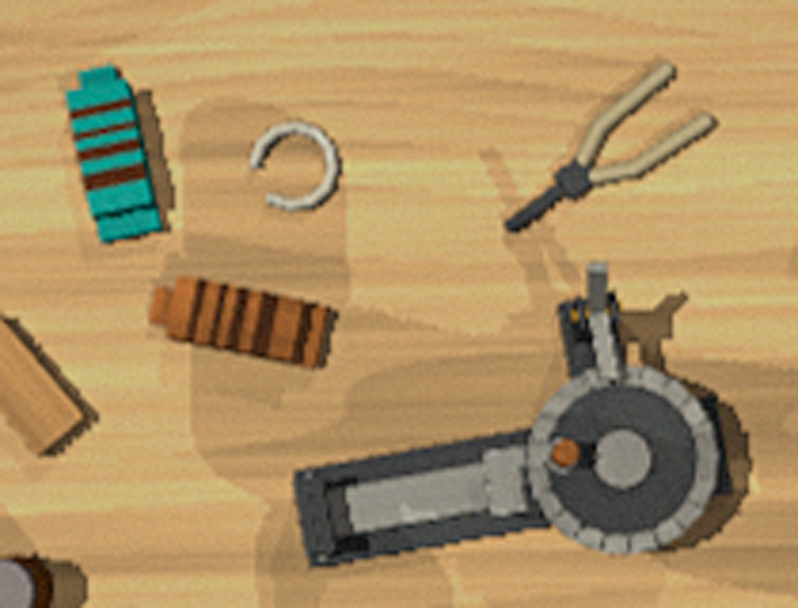

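View pics/a_scc.png

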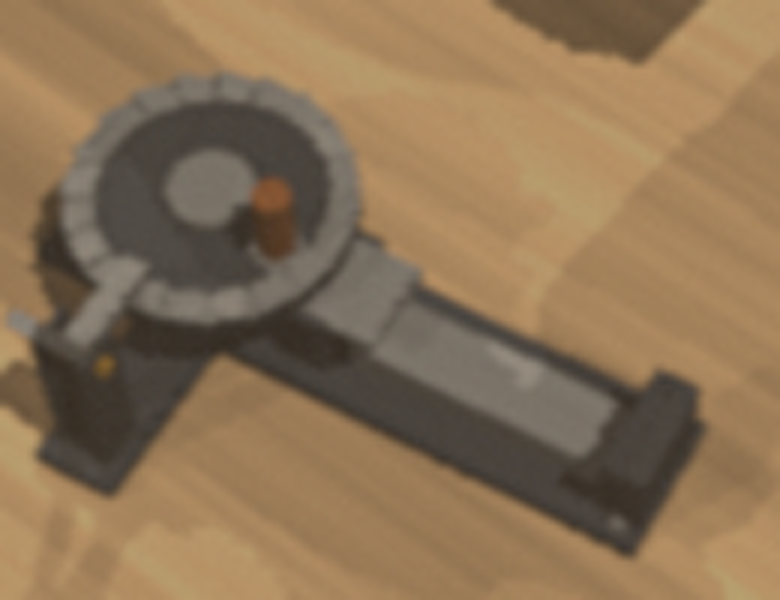

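```bash
cat > fit.py <<'E'
from h import *
from scipy.optimize import least_squares
t=load('pics/a_top.pkl'); s=load('pics/a_scene.pkl')
T=lambda x,y:(200+x/3.8-.37,80+y/3.8-.37); S=lambda x,y:(240+x/6-.42,150+y/6-.42)
obs=[(t,T(623.5,460),(166,0,77)),(t,T(312,567),(-88,-40,12)),(t,T(296,472),(-88,40,12)),
(s,S(210,195),(166,0,79)),(s,S(632,543),(-88,40,12)),(s,S(704,425),(-88,-40,12)),
(t,T(346,488),(-61,18,30)),(t,T(356,532),(-61,-18,30))]
def H2W(p,P):
    P=np.atleast_2d(np.array(P,float)); c,sn=np.cos(p[2]),np.sin(p[2]); R=np.array([[c,-sn,0],[sn,c,0],[0,0,1]]); return P@R.T+np.array([p[0],p[1],0])
def f(p): return np.concatenate([(proj(c,H2W(p,X))[0]-np.array(u)) for c,u,X in obs])
r=least_squares(f,[350,50,-1.5],x_scale=[10,10,.1],loss='soft_l1')
if __name__=='__main__':
    print(r.x,np.round(r.fun.reshape(-1,2),2))
    for c,u,X in obs:
        print(X,np.round(onz(c,u,X[2]),1),np.round(H2W(r.x,X)[0],1))
    # wheel angle: crank top
    for c,u in ((t,T(565,452)),(s,S(271,190))):
        P=onz(c,u,121); ax=H2W(r.x,(166,0,121))[0]; d=P-ax; print('crank',P,np.hypot(*d[:2]),np.degrees(np.arctan2(d[1],d[0])-r.x[2])-150)
    print('lever end',H2W(r.x,(166,134,153)),'hinge',H2W(r.x,(166,112,92)), proj(t,H2W(r.x,(166,134,153))), 'seen',T(597,267))
    # pickup blocks: scaled contour
    hsv=cv2.cvtColor(t['image'],cv2.COLOR_RGB2HSV)
    for (x0,y0,x1,y1) in ((235,145,295,185),(228,252,290,328)):
        pass
E
python3 fit.py
python3 - <<'E'
from h import *
t=load('pics/a_top.pkl')
crop(t,228,140,70,50,11,'pics/b1.png'); crop(t,225,250,70,80,7,'pics/b2.png')
s=load('pics/a_scene.pkl'); crop(s,300,250,60,60,9,'pics/b3.png')
E
```

```text
[503.92957341  49.43851789  -1.41730844] [[ 0.4  -0.41]
 [ 0.02  0.28]
 [-0.29 -0.72]
 [-0.78 -1.86]
 [-0.9   0.69]
 [-0.24 -1.36]
 [-3.94  0.45]
 [-4.5   0.73]]
(166, 0, 77) [ 528.1 -113.4   77. ] [ 529.3 -114.6   77. ]
(-88, -40, 12) [451.8 130.3  12. ] [450.9 130.3  12. ]
(-88, 40, 12) [527.8 141.7  12. ] [530.  142.5  12. ]
(166, 0, 79) [ 532.8 -108.5   79. ] [ 529.3 -114.6   79. ]
(-88, 40, 12) [526.7 143.2  12. ] [530.  142.5  12. ]
(-88, -40, 12) [454.2 133.4  12. ] [450.9 130.3  12. ]
(-61, 18, 30) [513.5 100.6  30. ] [512.4 112.5  30. ]
(-61, -18, 30) [478.7  93.5  30. ] [476.8 107.   30. ]
crank [532.86073168 -66.7889747  121.        ] 47.952726402727386 16.957723005154804
crank [532.20989837 -66.24770882 121.        ] 48.44919624766413 17.77272341678315
lever end [[661.73331409 -94.12324383 153.        ]] hinge [[639.99194958 -97.4867345   92.        ]] [[357.83800669 150.33379297]] seen (356.73526315789474, 149.89315789473685)
```

View pics/b1.png

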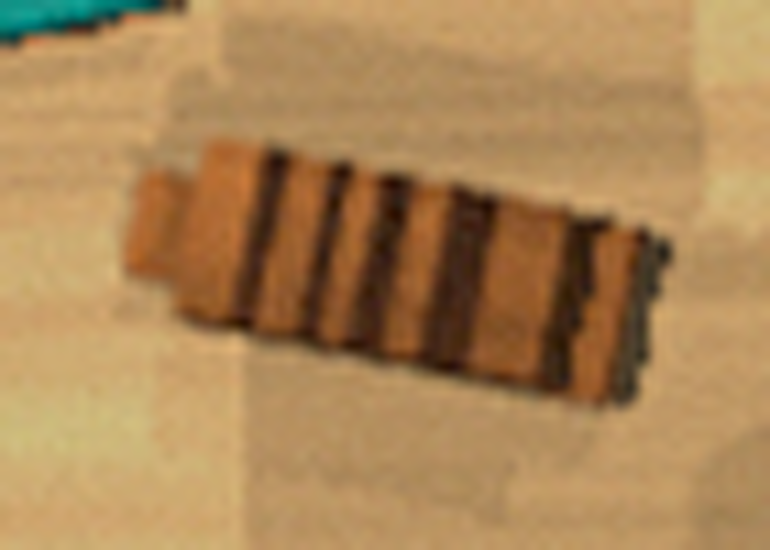

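View pics/b2.png

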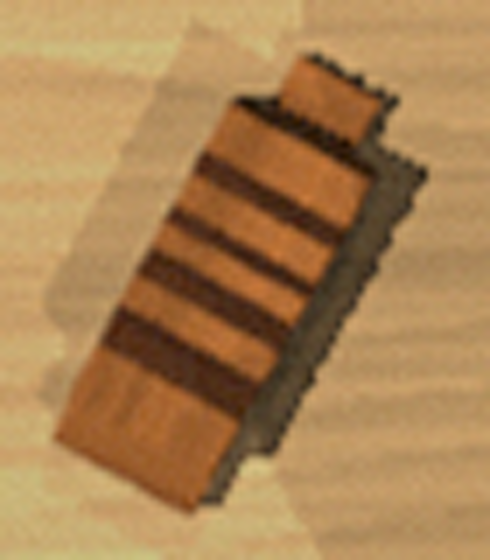

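View pics/b3.png

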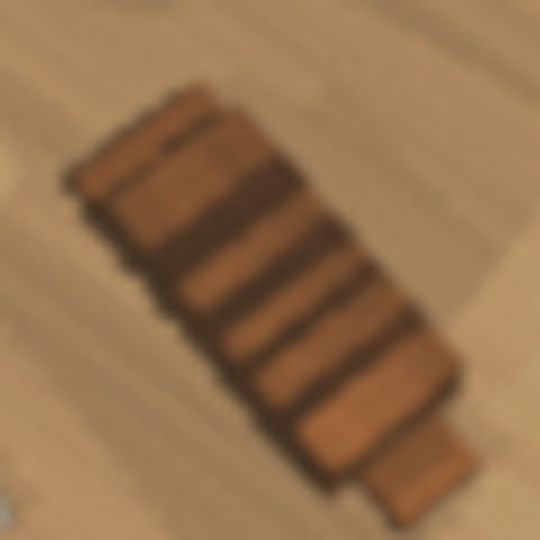

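```bash
sed -i 's/^(t,T(346,488).*$/]/; s/(-88,-40,12)),$/(-88,-40,12)),/' fit.py; python3 fit.py
python3 - <<'E'
from h import *
s=np.array([0.07744844,0.70285065,0.0783731,-0.70275199]); R=Rot.from_quat([s[1],s[2],s[3],s[0]]).as_matrix(); print(np.round(R,3))
t=load('pics/a_top.pkl'); sc=load('pics/a_scene.pkl')
C=lambda x,y:(228+x/11-.45,140+y/11-.45); S=lambda x,y:(300+x/9-.44,250+y/9-.44)
# top corners of main part (z=30) top view: (212,140),(180,318),(… ) 
for n,uv,z in (('TL main',C(207,138),30),('BL main',C(180,318),30),('tongue TL',C(140,170),10),('tongue BL',C(125,275),10),('nose TR',C(650,228),14),('nose BR',C(612,405),14)):
    print(n,np.round(onz(t,uv,z),1))
for n,uv,z in (('main r',S(460,380),30),('main l',S(330,478),30),('tongue end R',S(480,462),10),('tongue end L',S(402,528),10),('nose top R',S(205,85),14),('nose L',S(72,180),14)):
    print(n,np.round(onz(sc,uv,z),1))
E
```

```text
[503.40357574  50.68628529  -1.41442845] [[-0.06 -0.38]
 [-0.34  0.53]
 [-0.72 -0.45]
 [-0.43 -1.64]
 [-0.35  0.75]
 [ 0.22 -1.33]]
(166, 0, 77) [ 528.1 -113.4   77. ] [ 529.3 -113.3   77. ]
(-88, -40, 12) [451.8 130.3  12. ] [450.2 131.4  12. ]
(-88, 40, 12) [527.8 141.7  12. ] [529.2 143.8  12. ]
(166, 0, 79) [ 532.8 -108.5   79. ] [ 529.3 -113.3   79. ]
(-88, 40, 12) [526.7 143.2  12. ] [529.2 143.8  12. ]
(-88, -40, 12) [454.2 133.4  12. ] [450.2 131.4  12. ]
crank [532.86073168 -66.7889747  121.        ] 46.63903744470033 16.60672856154281
crank [532.20989837 -66.24770882 121.        ] 47.13342789212975 17.446417441849917
lever end [[661.62011802 -92.42040828 153.        ]] hinge [[639.88853049 -95.84649986  92.        ]] [[357.21147468 150.39107606]] seen (356.73526315789474, 149.89315789473685)
[[-0.     0.219 -0.976]
 [ 0.001 -0.976 -0.219]
 [-1.    -0.001 -0.   ]]
TL main [685.2 231.   30. ]
BL main [635.9 239.1  30. ]
tongue TL [680.1 253.3  10. ]
tongue BL [650.8 257.9  10. ]
nose TR [659.7 111.2  14. ]
nose BR [610.8 122.7  14. ]
main r [642.8 244.9  30. ]
main l [688.2 232.7  30. ]
tongue end R [652.5 260.8  10. ]
tongue end L [681.6 254.4  10. ]
nose top R [611.9 129.   14. ]
nose L [660.5 116.6  14. ]
```

```bash
cat >> h.py <<'E'
HP=np.array([503.4,50.7,-1.4144])
def hw(P,p=None):
    p=HP if p is None else p
    P=np.array(P,float); c,s=np.cos(p[2]),np.sin(p[2]); return np.array([p[0]+c*P[0]-s*P[1],p[1]+s*P[0]+c*P[1],P[2]])
def wh(W,p=None):
    p=HP if p is None else p
    c,s=np.cos(p[2]),np.sin(p[2]); d=np.array(W[:2])-p[:2]; return np.array([c*d[0]+s*d[1],-s*d[0]+c*d[1],W[2]])
def toolR(yaw,pitch=0):
    """tool x down, tool y at world yaw; pitch = extra turn about tool y"""
    y=np.array([np.cos(yaw),np.sin(yaw),0]); x=np.array([0,0,-1.]); z=np.cross(x,y)
    return np.c_[x,y,z]@Rot.from_rotvec([0,pitch,0]).as_matrix()
def pose(s):
    q=s['ee_rot']; return np.array(s['eef_pos']),Rot.from_quat([q[1],q[2],q[3],q[0]]).as_matrix()
def plan(p,R,wps):
    """wps: (pos, R, nrows). print rows; returns end pose"""
    rows=[]
    for P,Rt,n in wps:
        P=np.array(P,float)
        for k in range(n,0,-1):
            d=R.T@(P-p)/k/1000; r=Rot.from_matrix(R.T@Rt).as_rotvec()/k
            d=np.round(d*2000)/2000; r=np.round(r,2 if np.abs(r).max()>.03 else 3)
            if np.abs(d).max()>.0625 or np.abs(r).max()>.188: print('!! too big',d,r)
            rows.append([float(v)+0. for v in d]+[float(v)+0. for v in r])
            p=p+R@d*1000; R=R@Rot.from_rotvec(r).as_matrix()
    print('[['+','.join('['+','.join(f'{v:g}' for v in r)+']' for r in rows)+']]', len(rows)); 
    return p,R
E
python3 - <<'E'
from h import *
from rig import ctrl
p,R=pose(ctrl.sense()); print(hw((130,70,239)))
plan(p,R,[(hw((130,70,239)),toolR(HP[2]+np.pi/2),12)])
E
```

```text
[592.79438977 -66.81018287 239.        ]
[[[0,-0.0275,-0.047,-0.13,0,0],[0,-0.021,-0.05,-0.13,0,0],[0,-0.0145,-0.0525,-0.12,0,0],[0,-0.008,-0.054,-0.13,0,0],[0,-0.001,-0.0545,-0.12,0,0],[0,0.0055,-0.054,-0.13,0,0],[0,0.0125,-0.053,-0.12,0,0],[0,0.0185,-0.051,-0.13,0,0],[0,0.025,-0.0485,-0.12,0,0],[0,0.031,-0.045,-0.13,0,0],[0,0.036,-0.0405,-0.12,0,0],[0.0005,0.041,-0.036,-0.13,0,0]]] 12
```

```bash
python3 -m jog '[[[0,-0.0275,-0.047,-0.13,0,0],[0,-0.021,-0.05,-0.13,0,0],[0,-0.0145,-0.0525,-0.12,0,0],[0,-0.008,-0.054,-0.13,0,0],[0,-0.001,-0.0545,-0.12,0,0],[0,0.0055,-0.054,-0.13,0,0],[0,0.0125,-0.053,-0.12,0,0],[0,0.0185,-0.051,-0.13,0,0],[0,0.025,-0.0485,-0.12,0,0],[0,0.031,-0.045,-0.13,0,0],[0,0.036,-0.0405,-0.12,0,0],[0.0005,0.041,-0.036,-0.13,0,0]]]' 255 40
python3 -m jog '[[[0,0,0,0,0,0]]]'
python3 - <<'E'
from h import *
from rig import ctrl
s=ctrl.sense(); print(s['eef_pos'],s['joints'],s['time_s'],s['force']); print(np.round(pose(s)[1],3))
snap('b')
E
```

```text
time_s: 1.65
eef_pos: [593.8, -65.4, 238.6]
ee_rot: [0.539, 0.457, 0.539, -0.457]
force: [-0.7, -0.0, -0.0]
grip_width: 0.0
time_s: 1.78
eef_pos: [594.0, -64.3, 237.7]
ee_rot: [0.539, 0.457, 0.54, -0.457]
force: [-0.1, -0.6, 0.1]
grip_width: 0.001
[594.01843143 -64.29512616 237.65634938] [-3.03883254e-01  4.76609182e-01  1.26585727e+00  4.00403500e-04
  1.40037182e+00 -4.68894932e-01] 1.775 [-0.11078599 -0.61885073  0.07233991]
[[-0.001  0.986  0.164]
 [ 0.001  0.164 -0.986]
 [-1.    -0.001 -0.001]]
```

View pics/b_wrist.png

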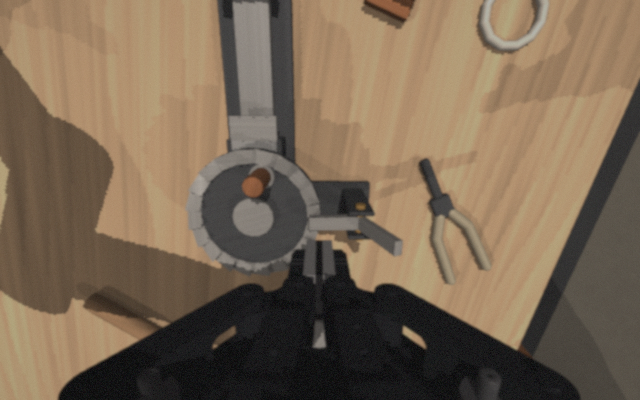

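View pics/b_scene.png

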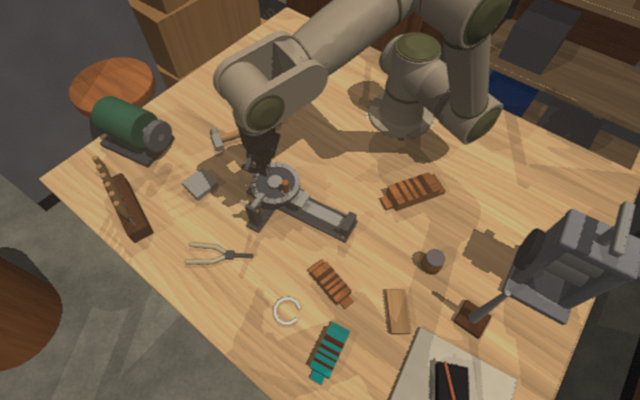

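Run:
```python
from h import *
w=load('pics/b_wrist.pkl'); crop(w,170,90,260,200,3,'pics/b_wc.png')
```

```text
(no output)
```

View pics/b_wc.png

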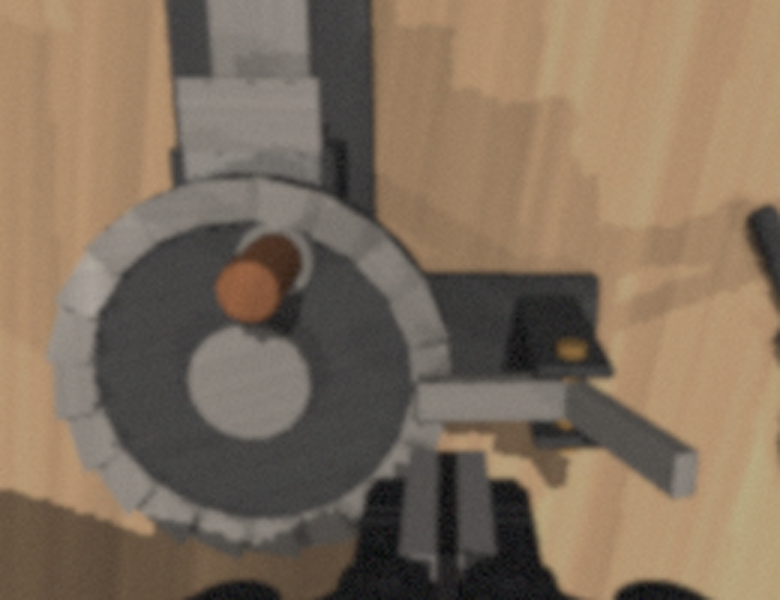

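Run:
```python
from h import *
w=load('pics/b_wrist.pkl'); C=lambda x,y:(170+x/3-.33,90+y/3-.33)
for n,uv,z,exp in (('axle rim',C(248,366),79,(166,0)),('hub',C(249,381),75,(166,0)),('crank',C(249,292),121,'?'),('lever end top',C(685,473),153,(166,134)),('arm end',C(418,400),97,(166,60)),('jaw L',C(178,78),55,(62.6,-25)),('jaw R',C(319,78),55,(62.6,25)),('footcorner',C(597,275),12,('?',135))):
    P=onz(w,uv,z); print(n,np.round(P,1),'holder',np.round(wh(P),1),exp)
from rig import ctrl
p,R=pose(ctrl.sense()); P=p+R@np.array([8,0,0]); print('tip px crop',(proj(w,P)[0]-[170,90])*3, P)
```

```text
axle rim [ 529.  -106.8   79. ] holder [159.6   0.8  79. ] (166, 0)
hub [ 529.2 -114.1   75. ] holder [166.8  -0.2  75. ] (166, 0)
crank [534.7 -67.1 121. ] holder [121.2  12.6 121. ] ?
lever end top [664.7 -89.9 153. ] holder [164.  137.5 153. ] (166, 134)
arm end [ 590.1 -102.7   97. ] holder [165.1  61.8  97. ] (166, 60)
jaw L [490.7 -13.8  55. ] holder [ 61.7 -22.6  55. ] (62.6, -25)
jaw R [539.2  -6.   55. ] holder [61.5 26.5 55. ] (62.6, 25)
footcorner [658.7 -68.7  12. ] holder [142.1 134.8  12. ] ('?', 135)
tip px crop [434.31482065 496.1601019 ] [592.26887621 -67.30186514 230.54282314]
```

```bash
sed -i 's/^HP=.*/HP=np.array([504.2,50.6,-1.4144])/' h.py
python3 - <<'E'
from h import *
from rig import ctrl
p,R=pose(ctrl.sense()); Rt=toolR(HP[2]+np.pi/2)
plan(p,R,[(hw((166,93,180)),Rt,2),(hw((166,95,122)),Rt,2),(hw((166,132,121)),Rt,4),(hw((166,162,114)),Rt,3)])
E
```

```text
[[[0.0295,0.012,0.018,0.001,0,0],[0.029,0.0125,0.018,0.001,0,0.001],[0.029,0.001,0,0,0,0],[0.029,0.001,0,0,0,0],[0.0005,0.009,0,0,0,0],[0,0.0095,0,0,0,0],[0.0005,0.009,0,0,0,0],[0,0.0095,0,0,0,0],[0.0025,0.01,0,0,0,0],[0.0025,0.01,0,0,0,0],[0.002,0.01,0,0,0,0]]] 11
```

```bash
python3 -m jog '[[[0.0295,0.012,0.018,0.001,0,0],[0.029,0.0125,0.018,0.001,0,0.001],[0.029,0.001,0,0,0,0],[0.029,0.001,0,0,0,0],[0,0,0,0,0,0]]]'
python3 - <<'E'
from h import *
from rig import ctrl
s=ctrl.sense();print(wh(s['eef_pos']))
w=snap('c',('wrist',))['wrist']; crop(w,240,150,200,150,4,'pics/c_c.png')
E
```

```text
time_s: 2.55
eef_pos: [623.2, -99.0, 120.8]
ee_rot: [0.536, 0.459, 0.539, -0.46]
force: [-0.2, 0.1, 0.7]
grip_width: 0.002
[166.28165878  94.26134434 120.76887344]
```

View pics/c_c.png

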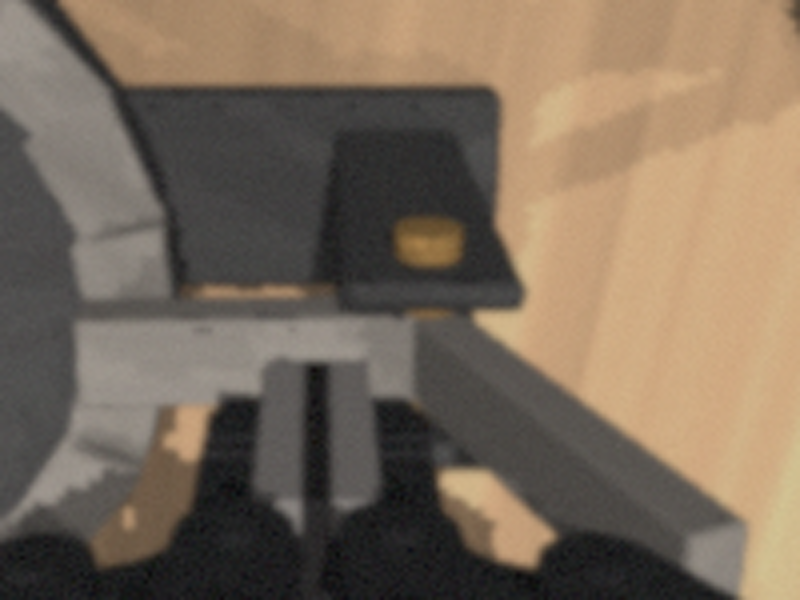

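The fingertips (crop 265–380, 365) stand over the arm, between wheel rim and lever, in line with the lever; now push outward.

```bash
python3 -m jog '[[[0,0.009,0,0,0,0],[0,0.0095,0,0,0,0],[0,0.0095,0,0,0,0],[0,0.01,0,0,0,0],[0.002,0.01,0,0,0,0],[0.0025,0.01,0,0,0,0],[0.0025,0.012,0,0,0,0],[0,0,0,0,0,0]]]'
python3 - <<'E'
from h import *
from rig import ctrl
s=ctrl.sense();print(wh(s['eef_pos']),s['force'])
w=snap('d',('wrist','scene')); crop(w['wrist'],140,100,400,300,2,'pics/d_c.png'); crop(w['scene'],220,120,150,120,5,'pics/d_s.png')
E
```

```text
time_s: 3.6
eef_pos: [694.3, -86.8, 114.7]
ee_rot: [0.538, 0.459, 0.538, -0.459]
force: [0.3, -0.2, -0.3]
grip_width: -0.001
[165.37314963 166.36315316 114.7472982 ] [ 0.34867578 -0.16917668 -0.28219496]
```

View pics/d_c.png

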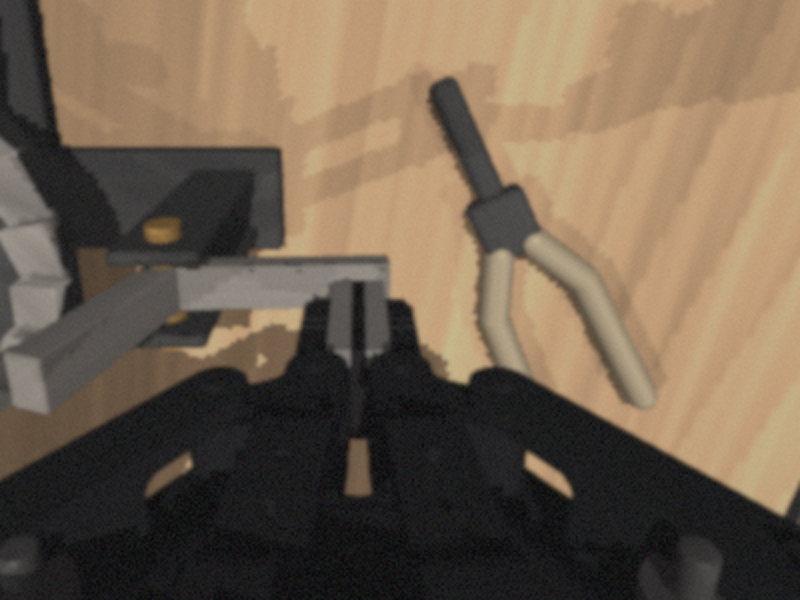

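View pics/d_s.png

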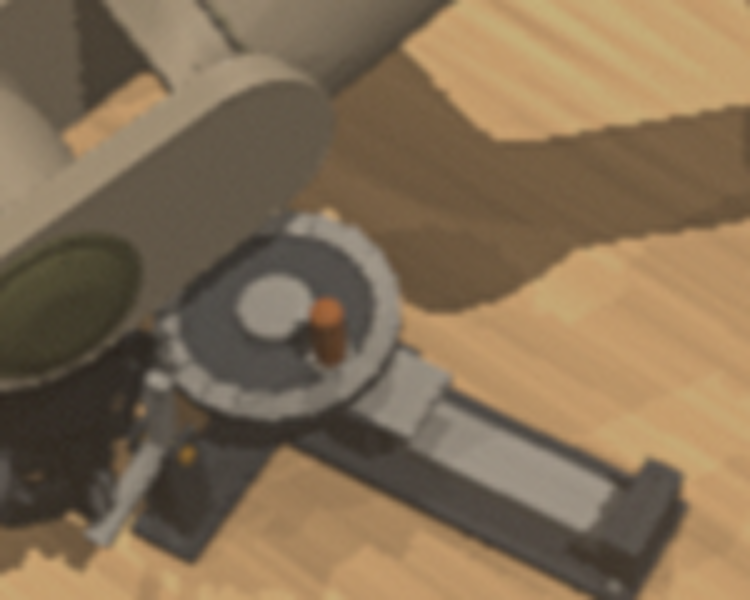

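Run:
```python
from h import *
from rig import ctrl
p,R=pose(ctrl.sense()); Rt=toolR(HP[2]+np.pi/2)
c=lambda a,z=100,r=45:hw((166+r*np.cos(np.radians(a)),r*np.sin(np.radians(a)),z))
p,R=plan(p,R,[(hw((163,160,180)),Rt,2),(c(115,175),Rt,3),(c(115),Rt,2)])
plan(p,R,[(c(a),Rt,1) for a in np.linspace(115,270,13)[1:]])
```

```text
[[[-0.0325,-0.003,-0.0015,0.001,0,0],[-0.0325,-0.0025,-0.001,0.001,0,-0.001],[0.002,-0.04,-0.0055,0,0,0],[0.0015,-0.0395,-0.0055,0,0,0],[0.002,-0.04,-0.005,0,0,0],[0.0375,0,0,0,0,0],[0.0375,0,0,0,0,0]]] 7
[[[0,-0.005,-0.0085,0,0,0],[0,-0.0075,-0.0075,0,0,0],[0,-0.0085,-0.0055,0,0,0],[0,-0.0095,-0.0035,0,0,0],[0,-0.01,-0.001,0,0,0],[0,-0.01,0.001,0,0,0],[0,-0.0095,0.0035,0,0,0],[0,-0.0085,0.005,0,0,0],[0,-0.0075,0.0075,0,0,0],[0,-0.005,0.0085,0,0,0],[0,-0.0035,0.0095,0,0,0],[0,-0.001,0.01,0,0,0]]] 12
```

```bash
python3 -m jog '[[[-0.0325,-0.003,-0.0015,0.001,0,0],[-0.0325,-0.0025,-0.001,0.001,0,0],[0.002,-0.04,-0.0055,0,0,0],[0.0015,-0.0395,-0.0055,0,0,0],[0.002,-0.04,-0.005,0,0,0],[0,0,0,0,0,0],[0.0375,0,0,0,0,0],[0.0375,0,0,0,0,0],[0,0,0,0,0,0]]]'
python3 - <<'E'
from h import *
from rig import ctrl
s=ctrl.sense();print(wh(s['eef_pos']),s['force'])
w=snap('e',('wrist',)); crop(w['wrist'],140,100,400,300,2,'pics/e_c.png')
E
```

```text
time_s: 4.82
eef_pos: [566.8, -88.0, 97.9]
ee_rot: [0.536, 0.459, 0.539, -0.46]
force: [-0.1, 0.4, 0.6]
grip_width: 0.002
[146.64693005  40.21337598  97.94338004] [-0.08660922  0.39804928  0.55605833]
```

View pics/e_c.png

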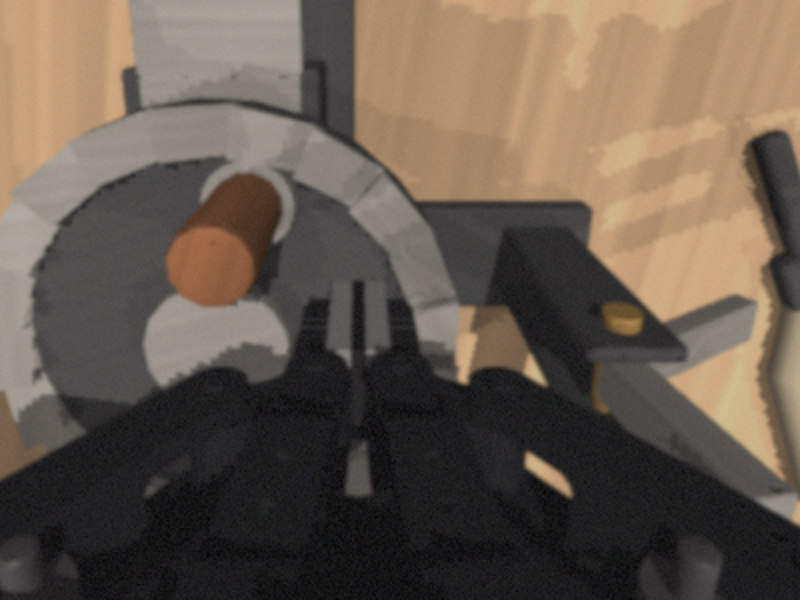

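```bash
python3 -m jog '[[[0,-0.005,-0.0085,0,0,0],[0,-0.0075,-0.0075,0,0,0],[0,-0.0085,-0.0055,0,0,0],[0,-0.0095,-0.0035,0,0,0],[0,-0.01,-0.001,0,0,0],[0,-0.01,0.001,0,0,0],[0,-0.0095,0.0035,0,0,0],[0,-0.0085,0.005,0,0,0],[0,-0.0075,0.0075,0,0,0],[0,-0.005,0.0085,0,0,0],[0,-0.0035,0.0095,0,0,0],[0,-0.001,0.01,0,0,0]]]'
python3 - <<'E'
from h import *
from rig import ctrl
s=ctrl.sense();print(wh(s['eef_pos']),s['force'])
w=snap('f',('wrist','top','scene')); crop(w['wrist'],140,100,400,300,2,'pics/f_c.png');crop(w['scene'],220,120,150,120,5,'pics/f_s.png')
E
```

```text
time_s: 6.38
eef_pos: [485.8, -120.7, 99.6]
ee_rot: [0.537, 0.46, 0.537, -0.459]
force: [3.3, 5.4, 1.4]
grip_width: 0.003
[166.3329429  -44.84552736  99.60404004] [3.32023372 5.40622168 1.35507153]
```

View pics/f_c.png

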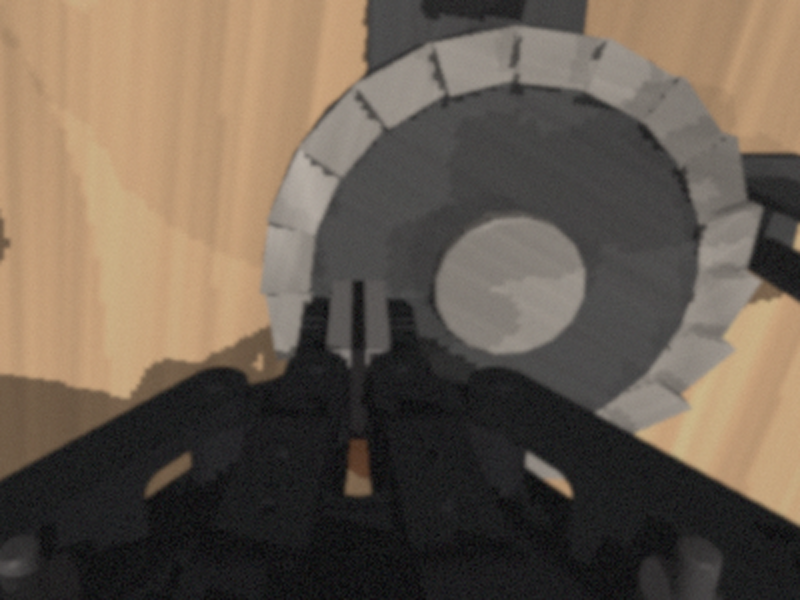

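View pics/f_s.png

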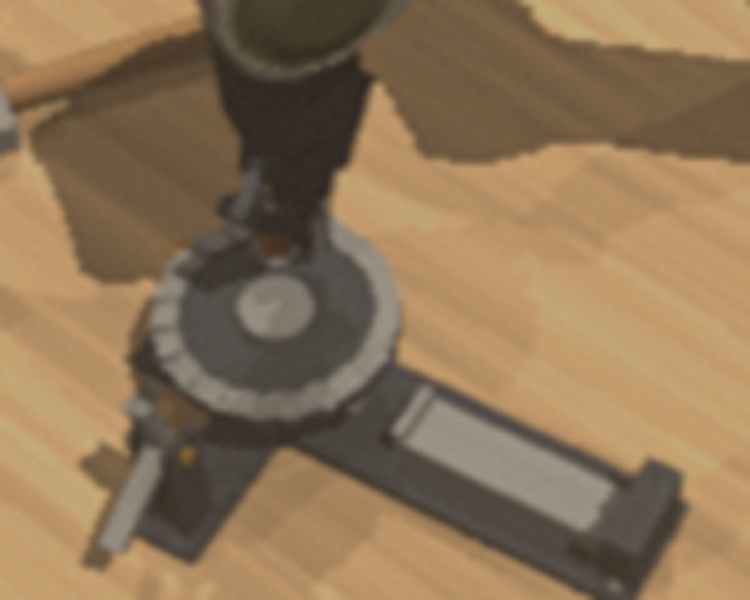

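```bash
python3 -m jog '[[[0,0.0005,0.0025,0,0,0],[0,0.001,0.0025,0,0,0],[0,0,0,0,0,0]]]'
python3 - <<'E'
from h import *
from rig import ctrl
s=ctrl.sense();print(wh(s['eef_pos']),s['force'])
p,R=pose(s); Rt=toolR(HP[2]+np.pi/2); Rb=toolR(np.radians(-12.3))
b=np.array([651,188.])
q=hw((158,-46,100)); q2=hw((158,-46,190))
plan(p,R,[(q,Rt,1),(q2,Rt,2),([b[0],b[1],150],Rb,8)])
E
```

```text
time_s: 6.9
eef_pos: [487.1, -123.6, 99.5]
ee_rot: [0.536, 0.46, 0.539, -0.459]
force: [-5.3, 9.6, 6.2]
grip_width: -0.001
[169.39876127 -43.98240316  99.46306379] [-5.26518017  9.57162461  6.22007001]
[[[-0.0005,-0.002,-0.0115,0,-0.004,0.002],[-0.045,0,0,0,0,0],[-0.045,0,0,0,0,0],[0.005,0.0265,-0.034,0.05,0,0],[0.005,0.025,-0.035,0.05,0,0],[0.005,0.023,-0.0365,0.05,0,0],[0.005,0.021,-0.0375,0.04,0,0],[0.005,0.0195,-0.038,0.05,0,0],[0.005,0.018,-0.039,0.04,0,0],[0.005,0.016,-0.04,0.05,0,0],[0.005,0.0145,-0.0405,0.04,0,0]]] 11
```

```bash
python3 -m jog '[[[0,-0.002,-0.0115,0,0,0],[-0.045,0,0,0,0,0],[-0.045,0,0,0,0,0],[0.005,0.0265,-0.034,0.05,0,0],[0.005,0.025,-0.035,0.05,0,0],[0.005,0.023,-0.0365,0.05,0,0],[0.005,0.021,-0.0375,0.04,0,0],[0.005,0.0195,-0.038,0.05,0,0],[0.005,0.018,-0.039,0.04,0,0],[0.005,0.016,-0.04,0.05,0,0],[0.005,0.0145,-0.0405,0.04,0,0],[0,0,0,0,0,0]]]' 40
python3 - <<'E'
from h import *
from rig import ctrl
s=ctrl.sense();print(s['eef_pos'],s['joints']); print(np.round(pose(s)[1],3))
w=snap('g')
E
```

```text
time_s: 8.4
eef_pos: [652.3, 188.8, 148.6]
ee_rot: [0.445, 0.55, 0.444, -0.55]
force: [-1.0, 0.9, -0.2]
grip_width: 0.842
[652.26289932 188.81254728 148.57849558] [ 1.09677310e-01  7.28676075e-01  1.08343891e+00 -7.09708105e-05
  1.32910029e+00  3.20844218e-01]
[[ 0.     0.978 -0.21 ]
 [-0.    -0.21  -0.978]
 [-1.     0.    -0.   ]]
```

View pics/g_wrist.png

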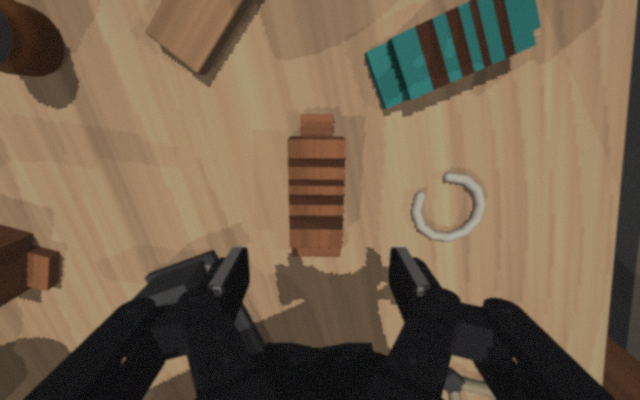

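View pics/g_scene.png

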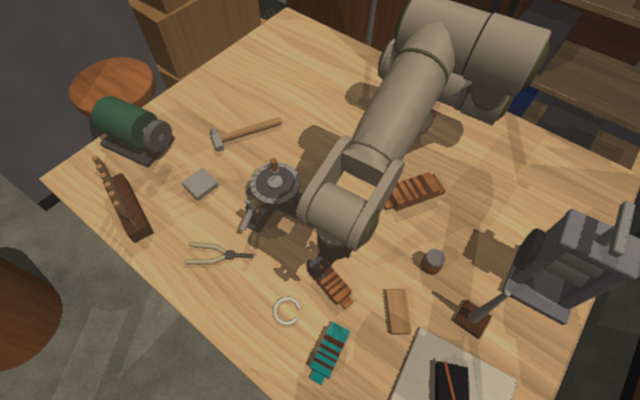

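Run:
```python
from h import *
w=load('pics/g_wrist.pkl'); crop(w,260,90,120,190,3.1,'pics/g_c.png')
pts={}
for n,uv,z in (('mTL',(289,137),30),('mTR',(345,137),30),('t1',(301,114),10),('t2',(334,114),10),('nBL',(292,256),14),('nBR',(342,256),14)):
    pts[n]=onz(w,uv,z); print(n,np.round(pts[n],1))
te=(pts['t1']+pts['t2'])/2; ne=(pts['nBL']+pts['nBR'])/2; m=(pts['mTL']+pts['mTR'])/2
d=(ne-te)[:2]; L=np.hypot(*d); u=d/L
print('len',L,'yaw',np.degrees(np.arctan2(d[1],d[0])),'c',(te+ne)/2,'main from tongue end',(m-te)[:2]@u, 'width', np.linalg.norm(pts['mTL']-pts['mTR']))
dm=(pts['mTR']-pts['mTL']); print('yaw from edge',np.degrees(np.arctan2(dm[1],dm[0])))
```

```text
mTL [640.2 243.2  30. ]
mTR [687.  233.1  30. ]
t1 [653.4 259.3  10. ]
t2 [682.4 253.   10. ]
nBL [612.5 124.6  14. ]
nBR [662.8 113.7  14. ]
len 140.30737728755395 yaw -102.4680134480737 c [652.75671286 187.6198447   12.        ] main from tongue end 18.507461789960782 width 47.82527258930952
yaw from edge -12.200026929963247
```

View pics/g_c.png

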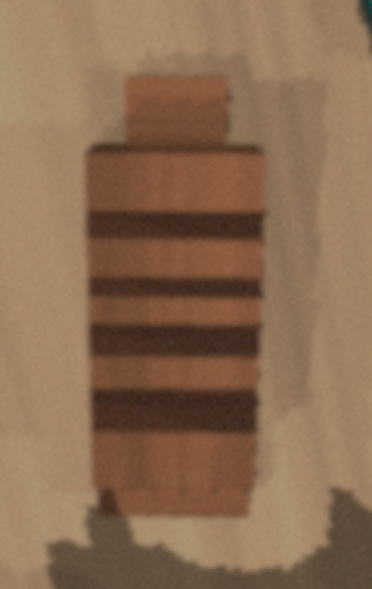

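```bash
python3 -m jog '[[[0.04,0,0.001,0,0,0],[0.04,0,0,0,0,0],[0.034,0,0,0,0,0],[0.02,0,0,0,0,0],[0,0,0,0,0,0]]]'; python3 -m jog '[[[0,0,0,0,0,0],[0,0,0,0,0,0],[0,0,0,0,0,0],[0,0,0,0,0,0]]]' 255 50;  python3 - <<'E'
from h import *
w=snap('i',('wrist',))
E
```

```text
time_s: 9.18
eef_pos: [651.8, 184.7, 15.3]
ee_rot: [-0.443, -0.55, -0.444, 0.551]
force: [-0.9, 0.3, 0.5]
grip_width: 0.844
time_s: 9.68
eef_pos: [653.2, 185.3, 18.0]
ee_rot: [0.445, 0.552, 0.443, -0.549]
force: [0.3, 0.2, 6.8]
grip_width: 0.572
```

View pics/i_wrist.png

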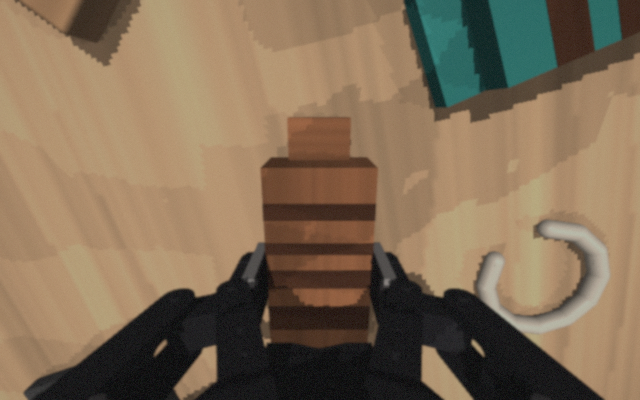

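Run:
```python
from h import *
from rig import ctrl
s=ctrl.sense(); p,R=pose(s); print(p, wh(p), s['joints'])
w=load('pics/i_wrist.pkl'); crop(w,230,100,180,140,4,'pics/i_c.png')
for uv,z in (((288.5,117),10),((350.5,117),10),((262,167),30),((377,167),30)):
    P=onz(w,uv,z); print(np.round(P,1),'tool',np.round(R.T@(P-p),1))
```

```text
[653.20370905 185.33677984  17.99626533] [-109.88356931  168.17165739   17.99626533] [ 1.04350386e-01  8.66875613e-01  1.18966154e+00 -4.48900935e-05
  1.08075248e+00  3.18320946e-01]
[656.4 258.9  10. ] tool [  8.  -12.5 -72.5]
[684.9 252.7  10. ] tool [  8.2  16.7 -72.5]
[642.4 241.5  30. ] tool [-12.  -22.5 -52.6]
[690.2 231.   30. ] tool [-11.8  26.5 -52.5]
```

View pics/i_c.png

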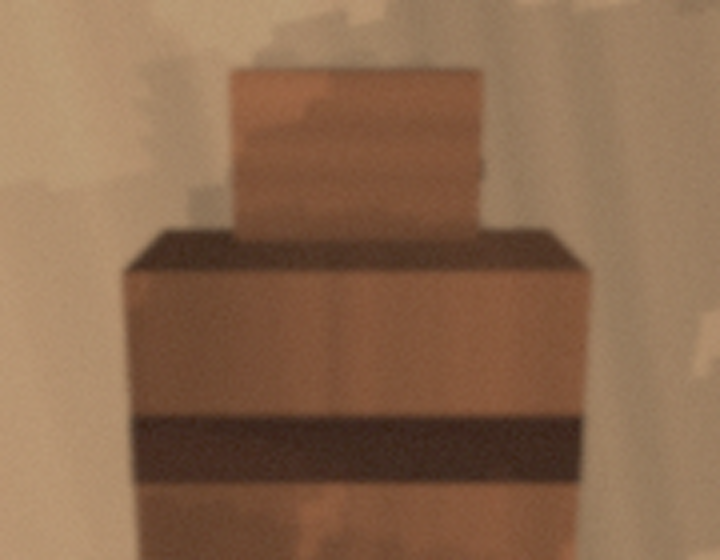

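```bash
cat >> h.py <<'E'
Et=np.array([18,0,-72.5])
def blk(E,deg,et=None):
    """TCP pos & R such that the tongue's lower end edge is at holder E, nose up by deg"""
    Rt=toolR(HP[2]+np.pi/2,-np.radians(deg)); return hw(E)-Rt@(Et if et is None else et),Rt
E
python3 - <<'E'
from h import *
from rig import ctrl
p,R=pose(ctrl.sense()); 
p,R=plan(p,R,[([653,185,118],R,2),(*blk((-48,0,85),7),8)]); print(p,wh(p))
E
```

```text
[[[-0.05,0,0,0,0,0],[-0.05,0.0005,0,0,0,0],[0.0005,-0.0135,0.023,-0.05,-0.02,0],[0.001,-0.015,0.022,-0.05,-0.01,0],[0.0015,-0.016,0.0215,-0.04,-0.02,0],[0.002,-0.0165,0.021,-0.05,-0.01,0],[0.002,-0.0175,0.02,-0.04,-0.02,0],[0.0025,-0.0185,0.019,-0.05,-0.01,0.01],[0.0025,-0.0195,0.018,-0.04,-0.02,0],[0.0025,-0.0205,0.017,-0.05,-0.01,0.01]]] 10
[507.45298641  29.1978525  111.68639918] [ 21.647618    -0.12030483 111.68639918]
```

```bash
python3 -m jog '[[[-0.05,0,0,0,0,0],[-0.05,0,0,0,0,0],[0.0005,-0.0135,0.023,-0.05,-0.02,0],[0.001,-0.015,0.022,-0.05,-0.01,0],[0.0015,-0.016,0.0215,-0.04,-0.02,0],[0.002,-0.0165,0.021,-0.05,-0.01,0],[0.002,-0.0175,0.02,-0.04,-0.02,0],[0.0025,-0.0185,0.019,-0.05,-0.01,0.01],[0.0025,-0.0195,0.018,-0.04,-0.02,0],[0.0025,-0.0205,0.017,-0.05,-0.01,0],[0,0,0,0,0,0]]]'
python3 - <<'E'
from h import *
from rig import ctrl
s=ctrl.sense(); p,R=pose(s); print(p,wh(p),s['force'],s['grip_width']); print(np.round(R,3)); T,Rt=blk((-48,0,85),7); print(np.round(Rt,3))
w=snap('j')['wrist']
for uv,x in (((288.5,117),10),):
    pass
E
```

```text
time_s: 11.1
eef_pos: [505.7, 28.6, 110.7]
ee_rot: [0.566, 0.429, 0.507, -0.489]
force: [0.9, -0.2, -0.7]
grip_width: 0.572
[505.65615742  28.64963722 110.69269792] [ 21.90926906  -1.98059329 110.69269792] [ 0.87388897 -0.19513407 -0.722726  ] 0.5717577022163479
[[ 0.007  0.988  0.154]
 [-0.119  0.154 -0.981]
 [-0.993 -0.011  0.118]]
[[ 0.019  0.988  0.155]
 [-0.12   0.156 -0.98 ]
 [-0.993  0.     0.122]]
```

View pics/j_wrist.png

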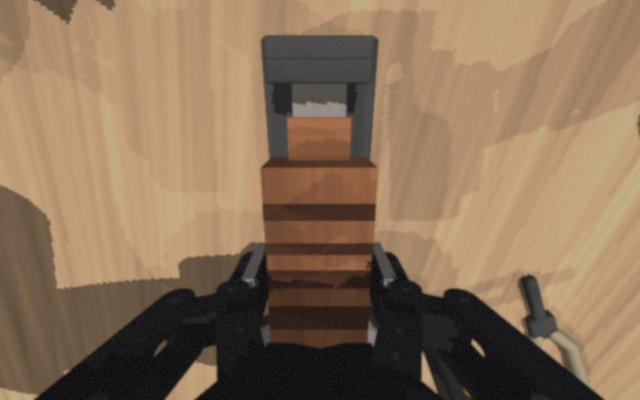

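View pics/j_scene.png

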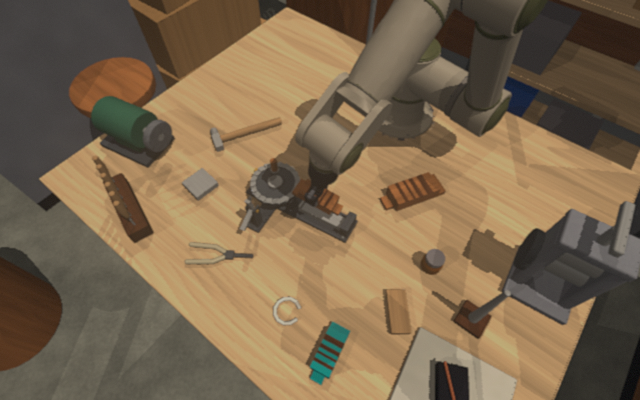

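Run:
```python
from h import *
from rig import ctrl
s=ctrl.sense(); p,R=pose(s); print(wh(p))
w=load('pics/j_wrist.pkl'); crop(w,240,20,160,160,4,'pics/j_c.png')
for uv,z in (((265,83),58),((375,83),58),((265,58),58),((320,37),58)):
    print(uv,z,np.round(wh(onz(w,uv,z)),1))
E_=p+R@Et; print('E',wh(E_))
# estimated tongue from image same ray: upper edge
print(R.T@(onz(w,(319.5,117),85+10)-p))
p,R=plan(p,R,[(*blk((-51,0,50),7),3),(*blk((-53,0,37),7),2)])
p,R=plan(p,R,[(*blk((-53,0,30),7),5)])
```

```text
[ 21.19122609  -0.66493356 110.48797409]
(265, 83) 58 [-62.4 -29.8  58. ]
(375, 83) 58 [-62.4  32.4  58. ]
(265, 58) 58 [-75.1 -28.8  58. ]
(320, 37) 58 [-85.2   1.3  58. ]
E [-48.67560679  -0.88433382  84.05262792]
[  7.05555783   2.08464564 -71.63616254]
[[[0.011,0.0005,-0.002,0,-0.001,0.004],[0.011,0,-0.002,0,-0.001,0.003],[0.0115,0.0005,-0.0025,0,-0.002,0.004],[0.006,0,-0.002,0,0,0],[0.0065,0,-0.0015,0,0,0]]] 5
[[[0.0015,0,0,0,0,0],[0.0015,0,0,0,0,0],[0.0015,0,-0.0005,0,0,0],[0.001,0,0,0,0,0],[0.0015,0,-0.0005,0,0,0]]] 5
```

View pics/j_c.png

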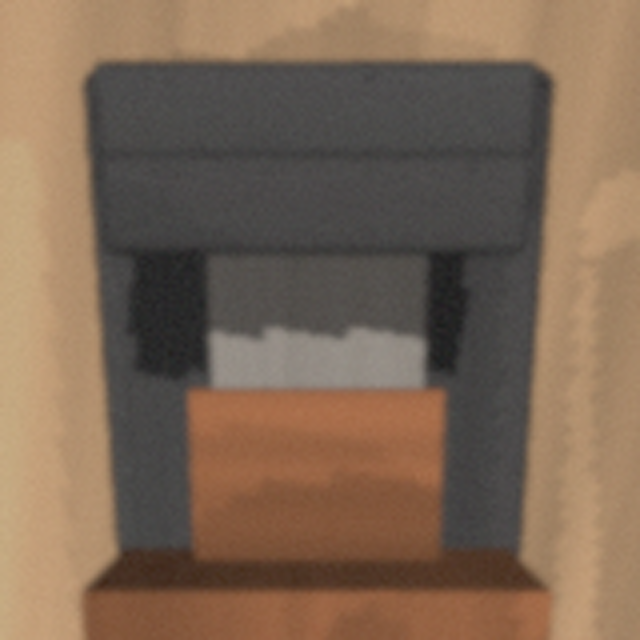

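```bash
python3 -m jog '[[[0.011,0,-0.002,0,0,0.004],[0.011,0,-0.002,0,0,0.003],[0.0115,0,-0.0025,0,-0.002,0.004],[0.006,0,-0.002,0,0,0],[0.0065,0,-0.0015,0,0,0],[0,0,0,0,0,0]]]'
python3 -m jog '[[[0.001,0,0,0,0,0],[0.001,0,0,0,0,0],[0,0,0,0,0,0]]]'
python3 -m jog '[[[0.001,0,0,0,0,0],[0.001,0,0,0,0,0],[0,0,0,0,0,0]]]'
python3 - <<'E'
from h import *
from rig import ctrl
s=ctrl.sense(); p,R=pose(s); print(wh(p),'E',wh(p+R@Et),s['force'],s['wrist_torque'])
E
```

```text
time_s: 12.0
eef_pos: [505.1, 33.7, 62.8]
ee_rot: [0.569, 0.43, 0.505, -0.486]
force: [-0.0, 0.2, 0.0]
grip_width: 0.57
time_s: 12.38
eef_pos: [505.3, 33.4, 61.3]
ee_rot: [0.569, 0.431, 0.505, -0.486]
force: [-0.0, 0.1, -1.1]
grip_width: 0.573
time_s: 12.75
eef_pos: [505.3, 33.2, 59.2]
ee_rot: [0.569, 0.431, 0.505, -0.486]
force: [0.1, -0.6, -1.4]
grip_width: 0.574
[17.40101436 -1.64010123 59.15363787] E [-52.4166652   -1.71508441  32.58794574] [ 0.10622495 -0.6468768  -1.43022847] [ 0.1223927   0.00636602 -0.04561253]
```

```bash
for i in 1; do python3 -m jog '[[[0.001,0.0005,0,0,0,0],[0.001,0,0,0,0,0],[0,0,0,0,0,0]]]'; done
python3 -m jog '[[[0.001,0,0,0,0,0],[0.001,0,0,0,0,0],[0,0,0,0,0,0]]]'
python3 - <<'E'
from h import *
from rig import ctrl
s=ctrl.sense(); p,R=pose(s); print(wh(p),'E',wh(p+R@Et),s['force'],s['wrist_torque'])
snap('k',('wrist',))
E
```

```text
time_s: 13.12
eef_pos: [505.8, 33.0, 57.2]
ee_rot: [0.569, 0.43, 0.505, -0.486]
force: [-0.3, 0.5, -1.1]
grip_width: 0.566
time_s: 13.5
eef_pos: [506.0, 32.7, 55.6]
ee_rot: [0.569, 0.431, 0.504, -0.486]
force: [-2.1, -1.0, 5.4]
grip_width: 0.573
[18.00839753 -0.98054805 55.62693336] E [-51.80059012  -1.05525677  29.03840835] [-2.07650824 -1.00203849  5.40701498] [0.0446876  0.34877955 0.10025529]
```

View pics/k_wrist.png

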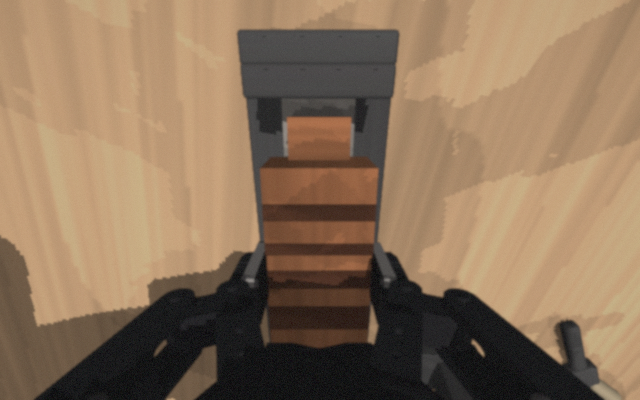

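```bash
python3 -m jog '[[[-0.002,0,0,0,0,0],[-0.0005,0,-0.004,0,0,0],[-0.0005,0,-0.004,0,0,0],[-0.0005,0,-0.004,0,0,0],[-0.0005,0,-0.004,0,0,0],[0,0,0,0,0,0]]]'
python3 - <<'E'
from h import *
from rig import ctrl
s=ctrl.sense(); p,R=pose(s); print(wh(p),'E',wh(p+R@Et),s['force'],s['wrist_torque'])
E
```

```text
time_s: 14.3
eef_pos: [503.3, 49.3, 57.3]
ee_rot: [0.569, 0.43, 0.505, -0.486]
force: [0.2, 0.1, -0.7]
grip_width: 0.57
[ 1.17854761 -1.12768184 57.28856676] E [-68.6384427   -1.24208197  30.72120377] [ 0.17582001  0.08251643 -0.66545788] [0.07729157 0.02266148 0.01820589]
```

Sliding in freely; now feel for the end wall.

```bash
python3 -m jog '[[[-0.0001,0,-0.001,0,0,0],[-0.0001,0,-0.001,0,0,0],[0,0,0,0,0,0]]]'
python3 -m jog '[[[-0.0001,0,-0.001,0,0,0],[-0.0001,0,-0.001,0,0,0],[0,0,0,0,0,0]]]'
python3 - <<'E'
from h import *
from rig import ctrl
s=ctrl.sense(); p,R=pose(s); print(wh(p),'E',wh(p+R@Et),s['force'],s['wrist_torque'])
snap('l',('wrist','scene'))
E
```

```text
time_s: 14.68
eef_pos: [503.0, 50.9, 57.3]
ee_rot: [0.569, 0.431, 0.505, -0.486]
force: [0.1, 0.7, -1.5]
grip_width: 0.575
time_s: 15.05
eef_pos: [502.7, 53.0, 57.2]
ee_rot: [0.569, 0.431, 0.505, -0.486]
force: [-0.3, -0.7, -2.1]
grip_width: 0.57
[-2.57632631 -1.10920416 57.22979656] E [-72.39211631  -1.19402821  30.65916857] [-0.33890394 -0.65431536 -2.08984789] [ 0.14021085 -0.01713041 -0.0645221 ]
```

View pics/l_wrist.png

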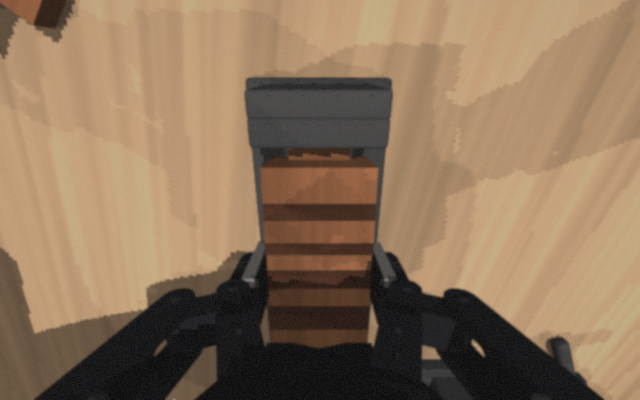

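```bash
python3 -m jog '[[[-0.0001,0,-0.001,0,0,0],[-0.0001,0,-0.001,0,0,0],[0,0,0,0,0,0]]]'
python3 -m jog '[[[0,0,-0.001,0,0,0],[0,0,0,0,0,0]]]'
python3 - <<'E'
from h import *
from rig import ctrl
s=ctrl.sense(); p,R=pose(s); print(wh(p),'E',wh(p+R@Et),s['force'],s['wrist_torque'])
E
```

```text
time_s: 15.52
eef_pos: [502.5, 54.6, 57.3]
ee_rot: [0.569, 0.43, 0.504, -0.486]
force: [0.5, -3.3, -0.8]
grip_width: 0.57
time_s: 15.78
eef_pos: [502.5, 54.8, 57.4]
ee_rot: [0.57, 0.43, 0.504, -0.486]
force: [-0.6, -9.8, 0.3]
grip_width: 0.573
[-4.39421834 -0.99914261 57.41912607] E [-74.15402182  -1.11976108  30.7019917 ] [-0.6211733  -9.80839059  0.31316227] [-1.56697597  0.12148334  0.14567458]
```

Run:
```python
from h import *
from rig import ctrl
p,R=pose(ctrl.sense())
p,R=plan(p,R,[(*blk((-70.0,-0.8,30.7),7),2),(*blk((-70.0,-.8,30.2),1.0),6)])
```

```text
[[[0.0005,0,0.002,0.001,0,0],[0,0,0.002,0.001,0,0.001],[0.0015,0,0.0005,0,0.017,0],[0.0015,0,0,0,0.018,0],[0.0015,0,0.0005,0,0.017,0],[0.001,0,0.0005,0,0.018,0],[0.0015,0,0,0,0.017,0],[0.001,0,0.0005,0,0.018,0]]] 8
```

```bash
python3 -m jog '[[[0.0005,0,0.002,0,0,0],[0,0,0.002,0,0,0],[0.0015,0,0.0005,0,0.017,0],[0.0015,0,0,0,0.018,0],[0.0015,0,0.0005,0,0.017,0],[0.001,0,0.0005,0,0.018,0],[0.0015,0,0,0,0.017,0],[0.001,0,0.0005,0,0.018,0],[0,0,0,0,0,0]]]'
python3 - <<'E'
from h import *
from rig import ctrl
s=ctrl.sense(); p,R=pose(s); print(wh(p),'E',wh(p+R@Et),s['force'],s['wrist_torque'],np.round(R,3)[2])
c=snap('m',('wrist','scene')); crop(c['scene'],260,160,110,90,7,'pics/m_s.png')
E
```

```text
time_s: 16.9
eef_pos: [503.3, 49.1, 49.1]
ee_rot: [0.541, 0.456, 0.534, -0.463]
force: [-0.4, 0.2, -1.8]
grip_width: 0.572
[ 1.36380392 -1.15021734 49.1430757 ] E [-70.8592678   -1.19260362  30.06229704] [-0.41608255  0.21771228 -1.82059078] [ 0.01807025 -0.00147018  0.05725055] [-1.    -0.001  0.015]
```

View pics/m_s.png

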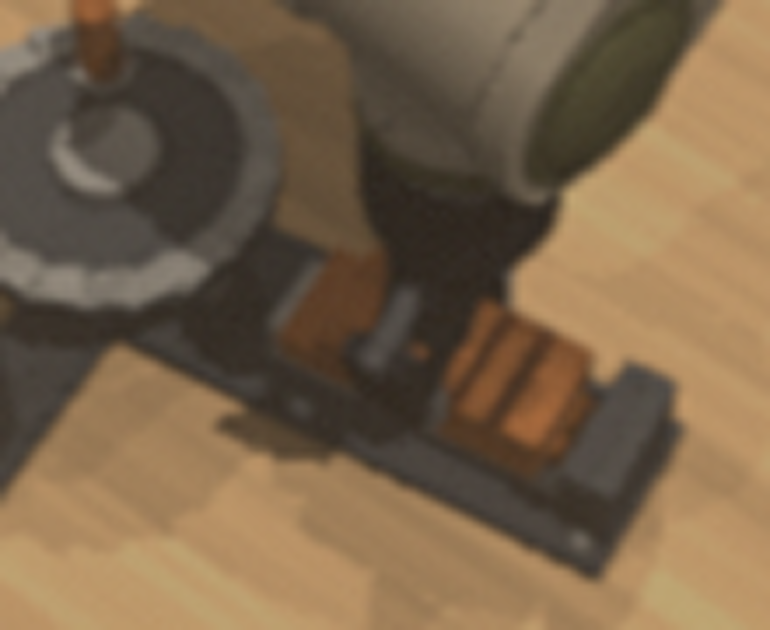

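View pics/m_wrist.png

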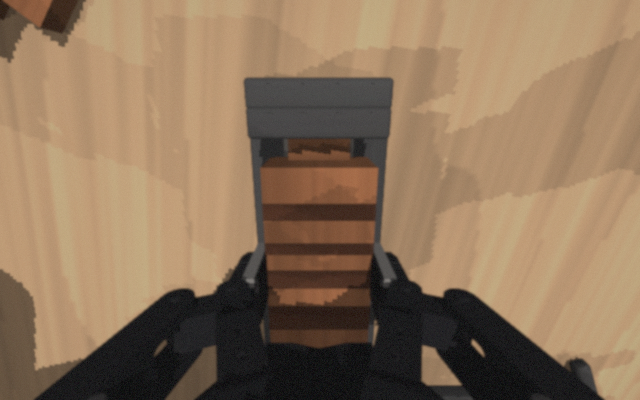

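```bash
python3 -m jog '[[[0.001,0,0,0,0.008,0],[0.001,0,0,0,0.007,0],[0.0005,0,0,0,0,0],[0,0,0,0,0,0]]]'
python3 - <<'E'
from h import *
from rig import ctrl
s=ctrl.sense(); p,R=pose(s); print(wh(p),'E',wh(p+R@Et),s['force'],s['wrist_torque'],np.round(R,3)[2])
E
```

```text
time_s: 17.5
eef_pos: [503.4, 49.3, 47.9]
ee_rot: [0.538, 0.459, 0.538, -0.459]
force: [-6.8, -0.6, 15.0]
grip_width: 0.577
[ 1.14080727 -1.03157486 47.9405982 ] E [-71.35395331  -1.12402278  29.91974526] [-6.76149306 -0.64208913 14.96860897] [0.08391801 0.93225955 0.04399137] [-1. -0.  0.]
```

```bash
python3 -m jog '[[[0,0,0,0,0,0],[0,0,0,0,0,0],[0,0,0,0,0,0]]]' 30
python3 -m jog '[[[-0.03,0,0,0,0,0],[-0.05,0,0,0,0,0],[-0.05,0,0,0,0,0],[0,0,0,0,0,0]]]'
python3 - <<'E'
from h import *
from rig import ctrl
s=ctrl.sense(); p,R=pose(s); print(wh(p),s['force'])
c=snap('n'); crop(c['scene'],260,160,110,90,7,'pics/n_s.png')
E
```

```text
time_s: 17.88
eef_pos: [503.3, 49.3, 46.6]
ee_rot: [0.538, 0.459, 0.538, -0.459]
force: [-0.6, 0.9, 0.4]
grip_width: 0.881
time_s: 18.38
eef_pos: [504.9, 49.2, 180.0]
ee_rot: [0.54, 0.46, 0.536, -0.458]
force: [-0.5, 0.2, 0.2]
grip_width: 0.879
[  1.48630977   0.50046102 180.03668085] [-0.52412132  0.18336912  0.15766096]
```

View pics/n_s.png

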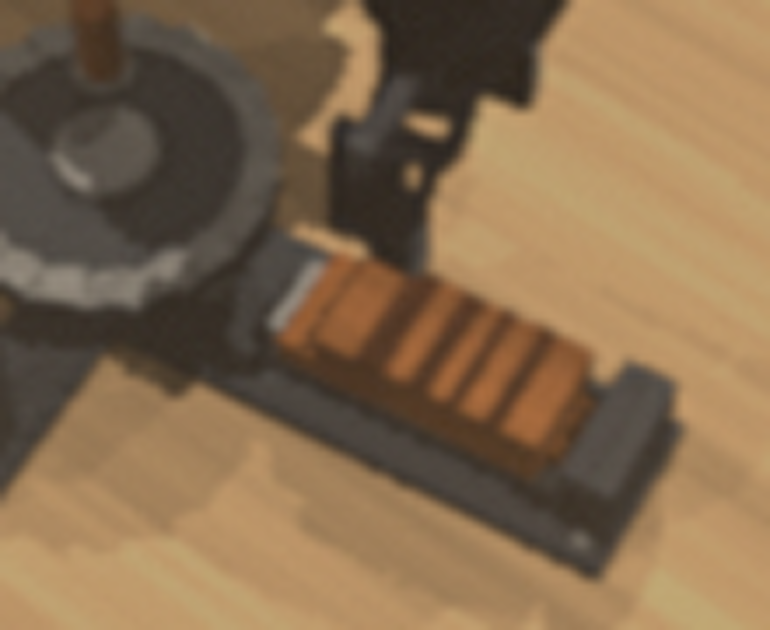

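View pics/n_wrist.png

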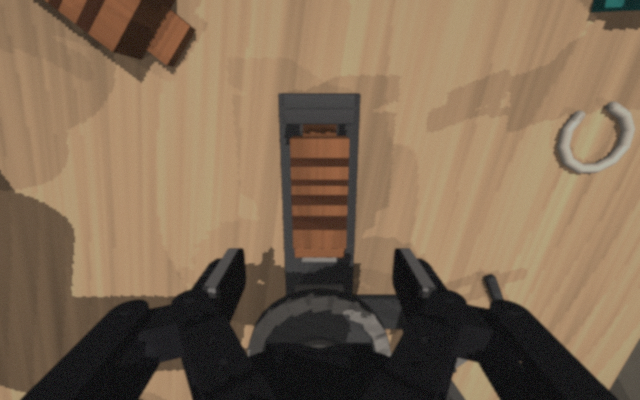

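Run:
```python
from h import *
w=load('pics/n_wrist.pkl'); crop(w,260,80,120,200,3,'pics/n_c.png')
for n,uv,z in (('mL',(290,138),60),('mR',(350,138),60),('nL',(295,257),44),('nR',(347,257),44),('lipL',(280,124),58),('lipR',(359,124),58)):
    print(n,np.round(wh(onz(w,uv,z)),1))
```

```text
mL [-50.8 -23.8  60. ]
mR [-50.9  26.8  60. ]
nL [ 69.9 -23.6  44. ]
nR [69.8 29.3 44. ]
lipL [-62.2 -32.1  58. ]
lipR [-62.2  34.2  58. ]
```

View pics/n_c.png

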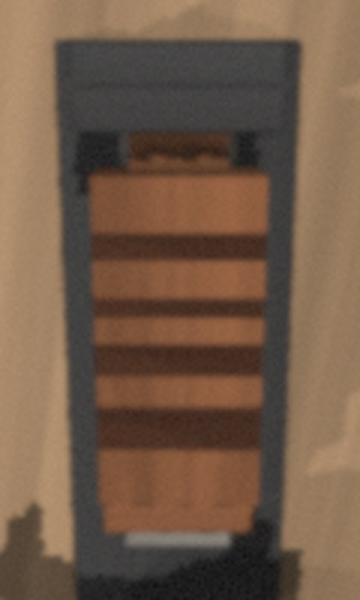

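Run:
```python
from h import *
from rig import ctrl
c=load('pics/g_scene.pkl'); crop(c,235,150,80,80,7,'pics/g_h.png')
P=wh(onz(c,(273,161),121)); print(P,np.degrees(np.arctan2(P[1],P[0]-166))%360)
p,R=pose(ctrl.sense()); Rt=toolR(HP[2]+np.pi/2)
plan(p,R,[(hw((212,-5,178)),Rt,6),(hw((212,-5,100)),Rt,3)])
```

```text
[186.03222524 -33.29207659 121.        ] 301.0358061719449
[[[-0.0005,-0.0005,0.035,0,0,0],[-0.0005,-0.0005,0.035,0,0,0.001],[-0.0005,-0.0005,0.0355,0,0,0],[-0.0005,-0.0005,0.035,0,0,0.001],[-0.0005,-0.001,0.0355,0,0,0],[0,-0.0005,0.035,0.001,0,0.001],[0.026,0,0,0,0,0],[0.026,0,0,0,0,0],[0.026,0,0,0,0,0]]] 9
```

View pics/g_h.png

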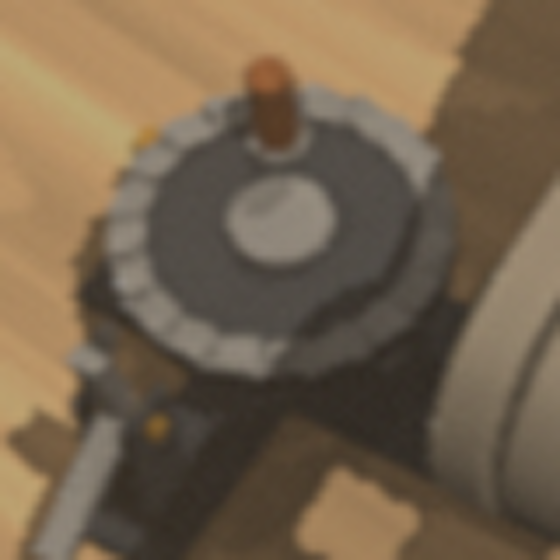

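```bash
python3 -m jog '[[[0,-0.0005,0.035,0,0,0],[0,-0.0005,0.035,0,0,0],[0,-0.0005,0.0355,0,0,0],[0,-0.0005,0.035,0,0,0],[0,-0.001,0.0355,0,0,0],[0,-0.0005,0.035,0,0,0],[0,0,0,0,0,0],[0.025,0,0,0,0,0],[0.025,0,0,0,0,0],[0.025,0,0,0,0,0],[0,0,0,0,0,0]]]' 255
python3 - <<'E'
from h import *
from rig import ctrl
s=ctrl.sense(); p,R=pose(s); print(wh(p),s['force'],s['joints'])
c=snap('o',('wrist','scene')); crop(c['scene'],235,130,100,100,6,'pics/o_s.png')
Rt=toolR(HP[2]+np.pi/2)
q=lambda a,z=99,r=45:hw((166+r*np.cos(np.radians(a)),r*np.sin(np.radians(a)),z))
A=np.linspace(350,180,15)[1:]
p,R=plan(p,R,[(q(a),Rt,1) for a in A[:8]])
p,R=plan(p,R,[(q(a),Rt,1) for a in A[8:]])
E
```

```text
time_s: 19.9
eef_pos: [531.6, -158.2, 99.6]
ee_rot: [0.536, 0.458, 0.54, -0.46]
force: [-0.3, 0.1, -0.2]
grip_width: 0.002
[210.5329748   -5.41534813  99.57896684] [-0.33116358  0.14396179 -0.21101395] [-5.00207109e-01  5.25600492e-01  1.57360310e+00 -6.71653413e-04
  1.04824612e+00 -6.57738972e-01]
[[[0.0005,-0.0115,-0.003,0.001,-0.003,0.005],[0,-0.0085,-0.0045,0,0,0],[0,-0.007,-0.006,0,0,0],[0,-0.006,-0.0075,0,0,0],[0,-0.004,-0.0085,0,0,0],[0,-0.002,-0.0095,0,0,0],[0,-0.0005,-0.0095,0,0,0],[0,0.002,-0.0095,0,0,0]]] 8
[[[0,0.0035,-0.0085,0,0,0],[0,0.0055,-0.008,0,0,0],[0,0.007,-0.0065,0,0,0],[0,0.0085,-0.0045,0,0,0],[0,0.009,-0.003,0,0,0],[0,0.0095,-0.001,0,0,0]]] 6
```

View pics/o_s.png

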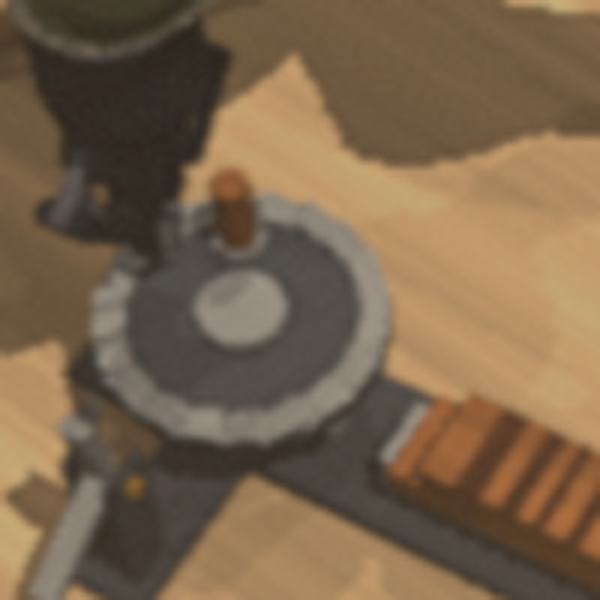

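View pics/o_wrist.png

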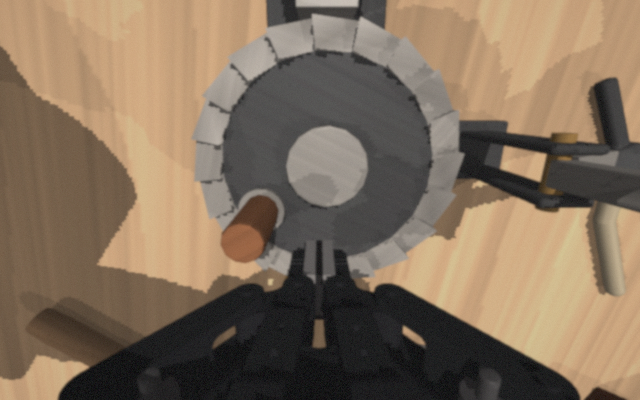

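Finger (px 318,240) stands behind the handle (240,240) on the correct side; push it clockwise.

```bash
python3 -m jog '[[[0,-0.0115,-0.003,0,-0.003,0.005],[0,-0.0085,-0.0045,0,0,0],[0,-0.007,-0.006,0,0,0],[0,-0.006,-0.0075,0,0,0],[0,-0.004,-0.0085,0,0,0],[0,-0.002,-0.0095,0,0,0],[0,-0.0005,-0.0095,0,0,0],[0,0.002,-0.0095,0,0,0]]]'
python3 - <<'E'
from h import *
from rig import ctrl
s=ctrl.sense(); p,R=pose(s); print(wh(p),s['force'])
c=snap('p',('scene',)); crop(c['scene'],235,130,110,100,6,'pics/p_s.png')
E
```

```text
time_s: 21.0
eef_pos: [487.7, -108.4, 102.1]
ee_rot: [0.541, 0.46, 0.535, -0.459]
force: [7.3, -7.7, 0.9]
grip_width: 0.002
[154.46183281 -41.10151853 102.06503241] [ 7.32620377 -7.73216836  0.94972821]
```

View pics/p_s.png

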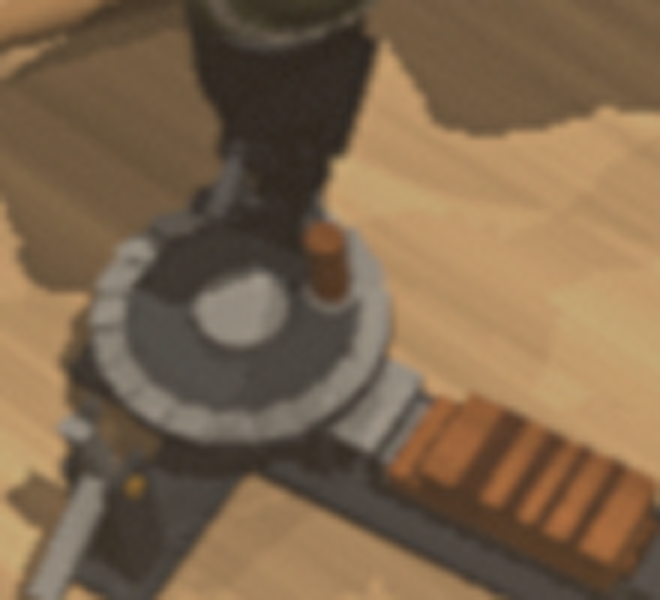

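```bash
python3 -m jog '[[[0,0.0035,-0.0085,0,0,0],[0,0.0055,-0.008,0,0,0],[0,0.007,-0.0065,0,0,0],[0,0.0085,-0.0045,0,0,0],[0,0.009,-0.003,0,0,0],[0,0,0,0,0,0]]]'
python3 - <<'E'
from h import *
from rig import ctrl
s=ctrl.sense(); p,R=pose(s); h=wh(p); print(h,np.degrees(np.arctan2(h[1],h[0]-166))%360,s['force'])
c=snap('q',('scene','wrist')); crop(c['scene'],235,130,110,100,6,'pics/q_s.png')
E
```

```text
time_s: 21.8
eef_pos: [515.2, -72.0, 101.2]
ee_rot: [0.539, 0.459, 0.536, -0.459]
force: [0.6, 0.5, -0.3]
grip_width: -0.002
[122.85052106  -8.2464782  101.24640606] 190.8195692093732 [ 0.55917838  0.46676946 -0.33924202]
```

View pics/q_s.png

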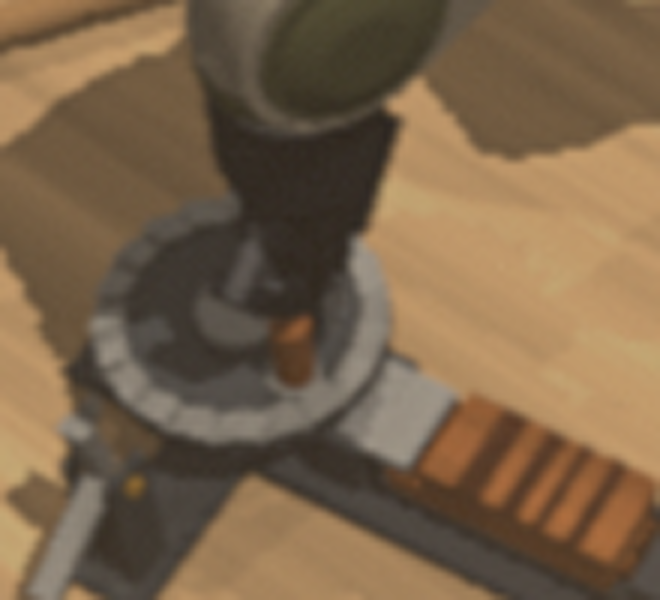

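View pics/q_wrist.png

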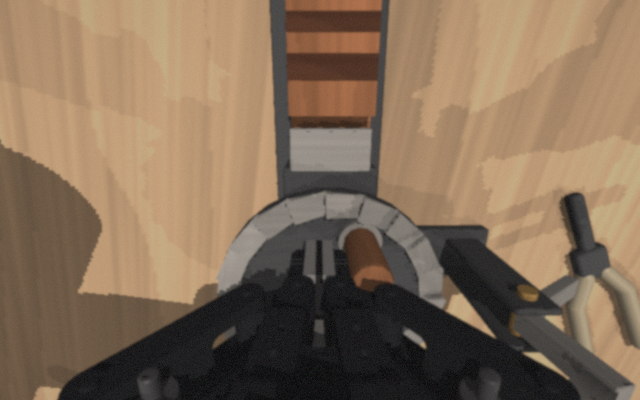

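```bash
python3 -m jog '[[[0,0.005,-0.001,0,0,0],[0,0.005,0,0,0,0],[0,0,0,0,0,0]]]'; python3 -m jog '[[[0,0.003,0.0005,0,0,0],[0,0,0,0,0,0]]]'
python3 - <<'E'
from h import *
from rig import ctrl
s=ctrl.sense(); p,R=pose(s); h=wh(p); print(h,np.degrees(np.arctan2(h[1],h[0]-166))%360,s['force'])
E
```

```text
time_s: 22.28
eef_pos: [521.4, -70.9, 101.2]
ee_rot: [0.537, 0.457, 0.539, -0.461]
force: [-23.6, -7.8, 12.6]
grip_width: 0.004
time_s: 22.52
eef_pos: [521.7, -70.8, 101.2]
ee_rot: [0.535, 0.455, 0.541, -0.463]
force: [-41.5, -7.7, 23.9]
grip_width: -0.002
[122.66931864  -1.65837935 101.19434037] 182.19179070286094 [-41.4935034   -7.73682953  23.92700942]
```

```bash
python3 -m jog '[[[0,-0.007,0,0,0,0],[0,-0.008,0,0,0,0],[-0.04,0,0,0,0,0],[-0.05,0,0,0,0,0],[0,0,0,0,0,0]]]'
python3 - <<'E'
from h import *
from rig import ctrl
s=ctrl.sense(); p,R=pose(s); h=wh(p); print(h,s['force'])
c=snap('r'); crop(c['scene'],245,140,130,100,6,'pics/r_s.png')
E
```

```text
time_s: 23.15
eef_pos: [514.2, -72.8, 195.0]
ee_rot: [0.542, 0.461, 0.533, -0.458]
force: [0.4, -0.8, -0.0]
grip_width: -0.001
[123.4781692   -9.36599929 195.03159455] [ 0.35732625 -0.82167224 -0.03020997]
```

View pics/r_s.png

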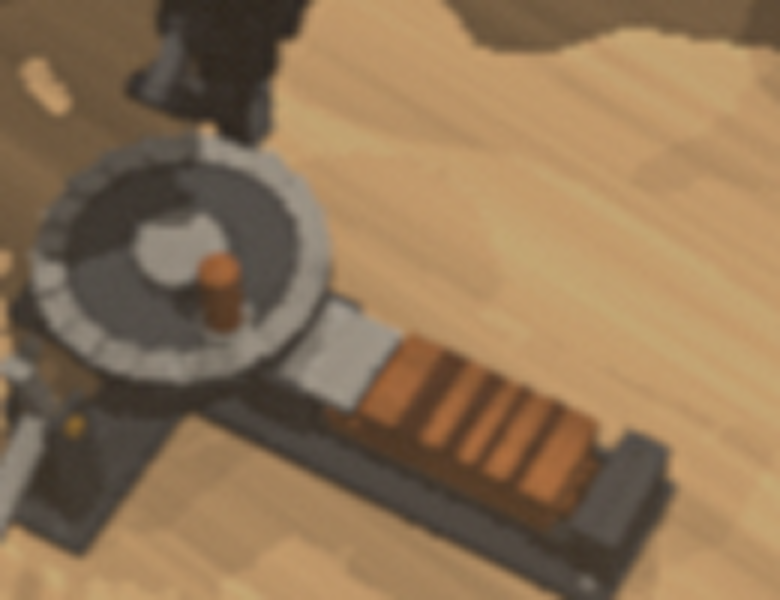

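View pics/r_wrist.png

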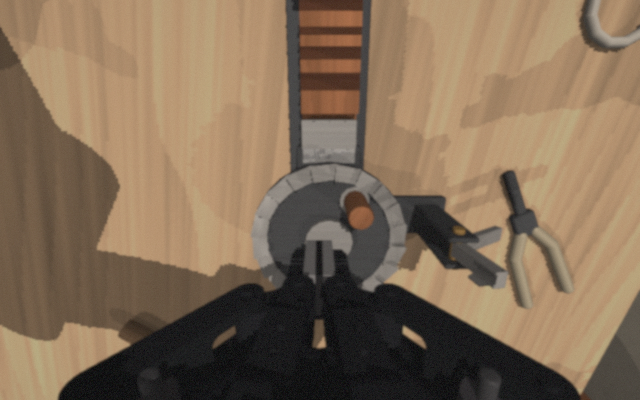

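Run:
```python
from h import *
w=load('pics/r_wrist.pkl'); s=load('pics/r_scene.pkl')
for P in (onz(w,(360,213),121),onz(s,(245+220/6-.4,140+268/6-.4),121)):
    h=wh(P); print('crank',h,np.hypot(h[0]-166,h[1]),np.degrees(np.arctan2(h[1],h[0]-166)))
for uv,z in (((302,120),55),((358,120),55)): print(np.round(wh(onz(w,uv,z)),1))
o=onz(w,(330,238),75); print('hub',wh(o))
```

```text
crank [121.7259437   22.11144753 121.        ] 49.48846505410961 153.46143838733278
crank [122.74910589  22.64784796 121.        ] 48.82176623506527 152.3616991556755
[ 57.4 -23.4  55. ]
[57.3 26.7 55. ]
hub [163.50604031   2.17959348  75.        ]
```

Run:
```python
from h import *
from rig import ctrl
s=ctrl.sense(); p,R=pose(s); Rt=toolR(HP[2]+np.pi/2)
plan(p,R,[(hw((166,150,195)),Rt,5),(hw((166,148,126)),Rt,3)])
```

```text
[[[-0.0005,0.032,0.0085,0,0,-0.001],[-0.001,0.0325,0.009,0,0.001,-0.001],[-0.001,0.032,0.0085,0,0,0],[-0.0005,0.0325,0.009,0,0.001,-0.001],[-0.001,0.032,0.0085,0.001,0,0],[0.023,-0.0005,0,0,0,0],[0.023,-0.0005,0,0,0,0],[0.023,-0.001,0,0,0,0]]] 8
```

```bash
python3 -m jog '[[[0,0.032,0.0085,0,0,0],[-0.001,0.0325,0.009,0,0,-0.001],[-0.001,0.032,0.0085,0,0,0],[0,0.0325,0.009,0,0,-0.001],[-0.001,0.032,0.0085,0,0,0],[0,0,0,0,0,0],[0.023,-0.0005,0,0,0,0],[0.023,-0.0005,0,0,0,0],[0.023,-0.001,0,0,0,0],[0,0,0,0,0,0]]]'
python3 - <<'E'
from h import *
from rig import ctrl
s=ctrl.sense(); p,R=pose(s); h=wh(p); print(h,s['force'])
c=snap('u',('wrist',))
E
```

```text
time_s: 24.55
eef_pos: [675.0, -90.3, 123.8]
ee_rot: [0.537, 0.458, 0.538, -0.46]
force: [1.1, 0.2, 0.8]
grip_width: -0.0
[165.81831336 146.76179811 123.84470294] [1.05515943 0.2201741  0.78317008]
```

View pics/u_wrist.png

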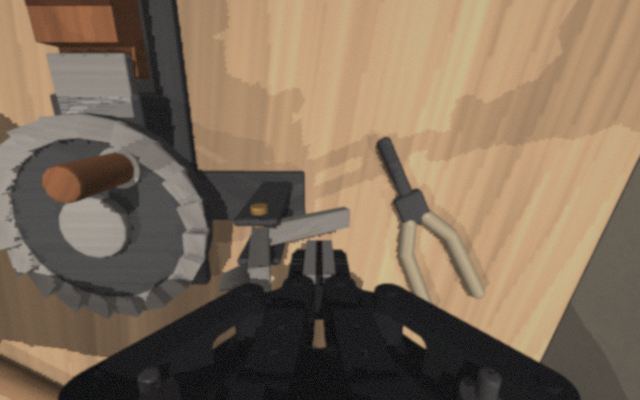

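```bash
python3 -m jog '[[[0,-0.01,0,0,0,0],[0,-0.009,0,0,0,0],[0,-0.008,0,0,0,0],[0,-0.008,0,0,0,0],[0,-0.008,0,0,0,0],[0,-0.008,0,0,0,0],[0,0,0,0,0,0],[0,0,0,0,0,0]]]'
python3 - <<'E'
from h import *
from rig import ctrl
s=ctrl.sense(); p,R=pose(s); h=wh(p); print(h,s['force'])
c=snap('v',('wrist','scene'));crop(c['scene'],235,140,110,100,6,'pics/v_s.png')
E
```

```text
time_s: 25.6
eef_pos: [626.4, -98.7, 126.2]
ee_rot: [0.539, 0.459, 0.536, -0.459]
force: [0.5, -0.5, -0.4]
grip_width: -0.001
[166.51466412  97.4392775  126.18148132] [ 0.50225301 -0.5451615  -0.36405102]
```

View pics/v_wrist.png

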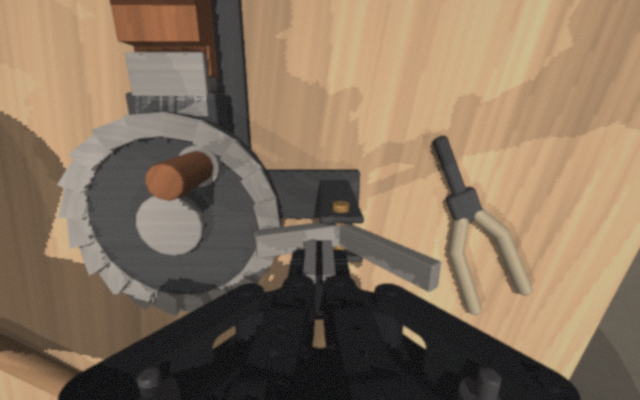

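View pics/v_s.png

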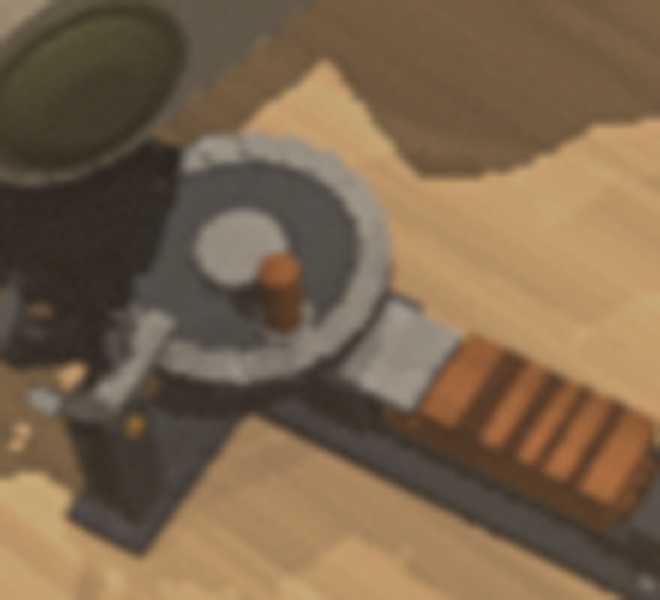

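```bash
python3 -m jog '[[[-0.03,0,0,0,0,0],[-0.05,0,0,0,0,0],[-0.05,0,0,0,0,0],[0,-0.05,0.03,0,0,0],[0,-0.06,0.04,0,0,0],[0,-0.06,0.04,0,0,0],[0,-0.06,0.03,0,0,0],[0,0,0,0,0,0],[0,0,0,0,0,0]]]'
python3 - <<'E'
from h import *
from rig import ctrl
s=ctrl.sense(); p,R=pose(s); print(p,wh(p),s['force'],s['dq'])
c=snap('x');crop(c['scene'],235,140,130,100,6,'pics/x_s.png');crop(c['top'],200,80,210,160,3.8,'pics/x_t.png')
E
```

```text
time_s: 26.82
eef_pos: [439.0, -256.8, 256.3]
ee_rot: [0.539, 0.459, 0.536, -0.459]
force: [-0.4, 0.4, 0.2]
grip_width: -0.001
[ 438.97053522 -256.79972019  256.28296731] [ 293.48779628 -112.31377691  256.28296731] [-0.3733555   0.40788382  0.19373157] [ 0.02864048  0.01172559 -0.00618361 -0.00074917 -0.00055605 -0.00116336]
```

View pics/x_s.png

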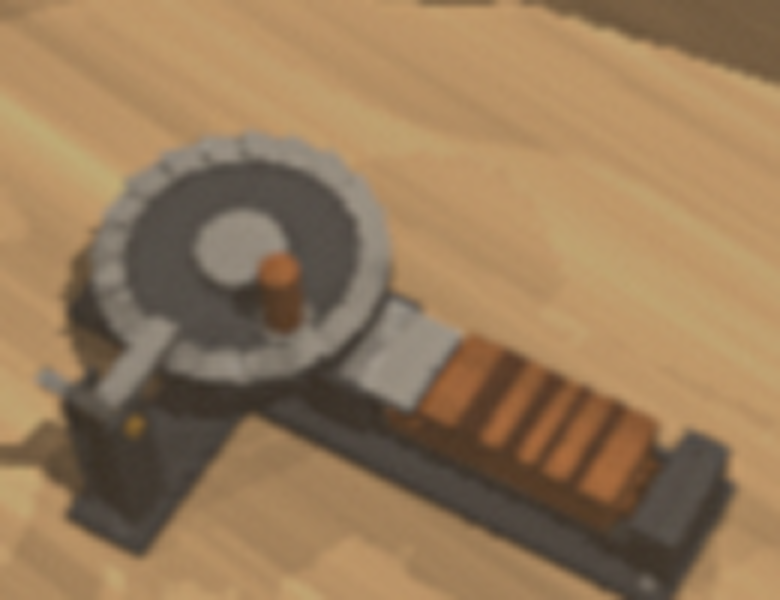

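View pics/x_t.png

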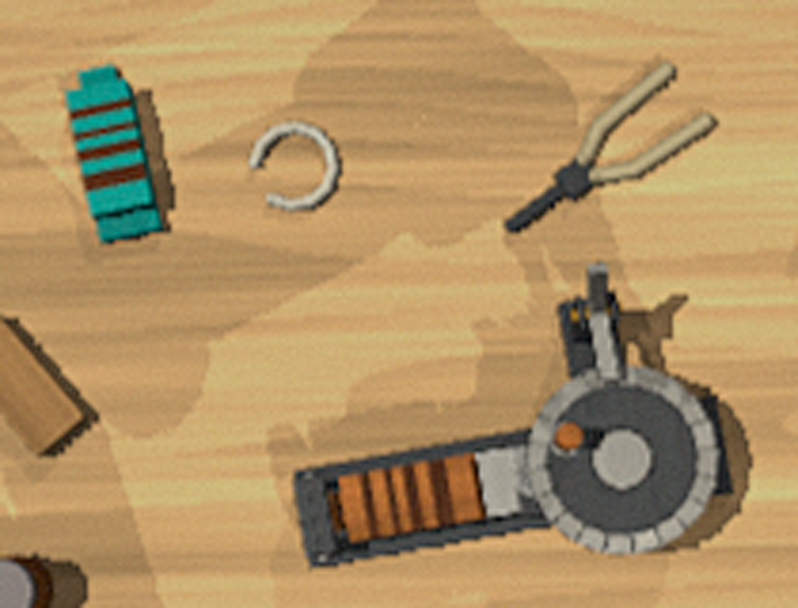

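View pics/x_wrist.png

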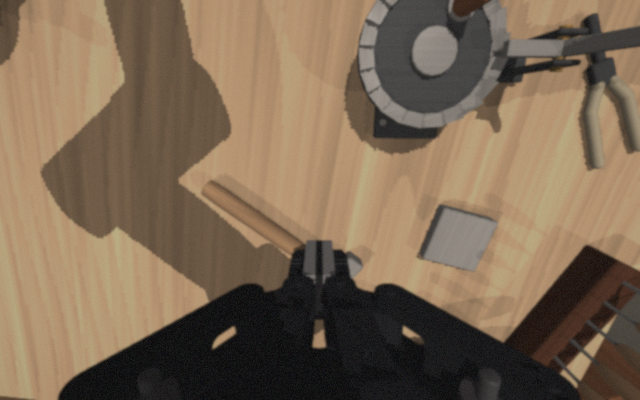

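Run:
```python
from h import *
from rig import ctrl,workorder
t=load('pics/x_top.pkl'); h=wh(onz(t,(200+568/3.8-.4,80+436/3.8-.4),121)); print('crank ang',h,np.degrees(np.arctan2(h[1],h[0]-166)))
h=wh(onz(t,(200+597/3.8-.4,80+267/3.8-.4),153)); print('lever end',h)
a=load('pics/a_top.pkl')['image'].astype(int);b=t['image'].astype(int)
for n,(x,y) in dict(bangle=(278,123),pliers=(355,125),anvil=(431,160),hammer=(450,240),plain=(207,180),jar=(204,235)).items():
    print(n,np.abs(a-b)[y-12:y+12,x-12:x+12].mean())
print(np.abs(ctrl.sense()['dq']).max())
print(workorder.finish_job())
```

```text
crank ang [124.63259347  21.25416711 121.        ] 152.80634646148727
lever end [164.7071214 134.8899162 153.       ]
bangle 4.0092592592592595
pliers 8.216435185185185
anvil 2.646412037037037
hammer 30.53009259259259
plain 15.233217592592593
jar 5.569444444444445
0.003059429888674313
the job is handed in; nothing more can be done
None
```

The filing block is seated and clamped in the holder, and the job is handed in at about 27 s of the 67 s allowed. The hand-in reports no verdict.

**What I did:**
- I threw the pawl over by pushing its thumb lever outward.
- I cranked the wheel back until it stopped, with the jaw past the kerb.
- I gripped the smaller brown grooved block, hooked its tongue under the lip, felt for the bed and end wall, swung it flat and released it.
- I cranked forward until the force rose to about 48 N, which I took as the home stop, then backed off. I then tipped the pawl back into the teeth and moved the arm clear.

**Last checks:**
- **Jaw:** its edge measured at holder x of about 57.4 mm, against 58 mm nominal when home. The crank measured at 152.8°, against 150° when home.
- **Pawl:** the thumb lever's end is at y of about 135 mm, against 134 mm when the pawl is down.
- **Block:** before clamping it lay flat within about 1 to 2 mm of its seat. After clamping I only looked at it, and saw no change.
- **Robot:** at rest, with no force on the tool.

**Unresolved points:**
- The two fixed cameras and the wrist camera disagreed by up to about 3 mm.
- Comparing pictures from before and after, there was a clear difference around the hammer and a smaller one around the plain block. I put both down to the arm and its shadow, but did not measure their positions. At no point did I bring the gripper down near either of them.

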